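# Press a shaker's bung home with a bench locking clamp

## Task

Use the bench locking clamp to push home the cork bung of the square wooden shaker. Lay the shaker on its side in the clamp's low cradle with the bung facing the ram, push the swinging grip towards the fixed grip until it snaps over centre and stays locked on the shaker when you let go, with the bung pushed in flush, and then press the small release lever down so that the clamp springs open. Leave the shaker lying loose in the cradle, stop pushing when the grip or lever comes up against its stop instead of forcing it, and leave the other things where they are.

Things in the scene. Friction and masses are not known exactly. Their poses are not given: they have to be found in the camera images.
- shaker: Loose square wooden shaker lying on its side, 66 long x 44 x 44 mm, about 0.14 kg, light wood with a thin dark band near the end with the sprinkle holes. Origin: centre of its underside as it lies. x runs along its length to the end face with the cork bung (that face is at x = +33 mm), z up. Grip it across its 44 mm width (its y).
- bung (a joint): How far (m) the cork bung (21 mm across) stands proud of the shaker's end face; 0 is flush, it starts 5 to 7 mm proud. Tight: it takes about 10 N to slide.
- bung_tip (a point): Centre of the bung's outer face, 22 mm over the shaker's underside.
- clamp: Bench locking clamp, like locking pliers lying flat, fixed to the worktop, 390 mm long, at most 65 mm high. Origin on worktop, x from jaws to the grips, y to the side of the fixed grip, z up. Foot board 12 mm thick; steel jaw with its face at x = -140 mm, top at 48 mm; black fixed grip at y = 24 mm, top at 27 mm. Over 25 N from the robot on the swinging grip, or 40 N elsewhere, spoils it.
- cradle (a point): Point on the cradle's floor, 12 mm above the worktop, axes as the clamp's: the shaker's origin when it lies in the cradle against the fixed jaw, its x along the clamp's x. Wooden strips 8 mm high, 50 mm apart, guide its sides; along x there is 5 to 8 mm of play between jaw, shaker with bung and open ram, and the ram pushes the shaker up to the jaw.
- grip: The swinging grip, a straight black bar 14 mm thick from z = 22 to 52 mm, reaching 173 mm from its hinge; origin on the hinge axis. A light spring holds it open against a pin, pointing 0.68 rad away from the clamp's +x towards -y (the axes of this frame are then parallel to the clamp's). Pushed towards +y it drives the ram out.
- grip_hinge (a point): Point on the upright hinge axis of the swinging grip, fixed on the clamp.
- grip_press (a point): Where to push the swinging grip: on its outer (-y) face, 120 mm from the hinge, 42 mm above the worktop; moves with it. Resists with up to 12 N here. Passes centre somewhere 0.24 to 0.58 rad from open rest, a solid stop follows 0.04 rad later; its free play (0 to 0.34 rad) varies, shows nowhere, must be felt. Past centre it snaps to the stop and stays if a part loads the ram.
- lever_press (a point): Where to press the release lever down: on top of a steel tongue 16 mm wide and 62 mm long over the fixed grip, hinged at its end nearer the jaws; the point is 52 mm from that hinge, 56 mm above the worktop.
- release (a joint): Angle (rad) of the release lever: 0 up, 0.38 fully down at its stop (about 19 mm of travel at lever_press). Springs back up. It draws the ram back by up to 6 mm; with the clamp locked pressed slowly it takes up to about 12 N, and the grip springs open at about 0.3.
- pad: The ram's square steel pad, 32 x 32 mm, 6 mm thick, its centre 34 mm above the worktop. Sprung: it bears on the shaker with about 20 N when the clamp is locked.
- pad_face (a point): Centre of the pad's face that meets the bung; 33 mm from cradle along the clamp's x when it bears on the shaker's end face, 45 mm when the clamp is open.
- lemon: Loose lemon, 78 x 55 x 56 mm, not to be disturbed.
- mug: Loose striped mug, 90 x 120 x 88 mm, not to be disturbed.
- tin: Loose low food tin, 75 mm across and 58 mm high, behind the clamp; not to be disturbed.

How it is judged:
By the outcome, as a careful person would: the job done as asked, in the order asked, and still so for the second after the job is handed in, with the robot touching nothing.
It also fails if it takes over 72 s, if anything falls off the work surface, if the arm or the gripper's body presses on something with over 40 N, if the wrist force passes 120 N, or if a joint passes its speed limit or range.

## Robot

A 7-joint arm with a two-finger parallel gripper is mounted at the origin on a cart in front of the work surface, level with it; the furniture and walls round the work are solid. World frame = base frame: x ahead of the robot, y to its left, z up, the work surface at z = 0. Lengths are in mm, angles in degrees, forces in N, time in s.
With the tool pointing down it reaches from about 400 to 850 mm from the base axis. Payload 4.4 kg.
Tool frame: the origin (TCP) lies on the centre line of the jaws, within the pads' length; the fingertips stand ahead of it and the grasp point (between the pads) lies 8 mm behind it (finger_overhang is the z of the fingertips in the tool frame, in mm); z points along the fingers, y is the line along which they close (so a half turn about z gives the same grasp; the last joint's range is limited). The gripper opens to 94 mm and grips with 3 to 60 N. Pads are 16 mm wide; open, the fingers measure 119 mm over their backs; the gripper's body (75 mm by 177 mm) begins 78 mm behind the grasp point.
Start: joints at [64.527, 36.005, 2.206, 86.941, -1.547, 57.084, -1.146], TCP at [240.402, -603.924, 216.478] pointing down, gripper open.
Joint ranges: [-175.42, 175.42], [-21.48, 121.26], [-71.46, 75.88], [10.55, 141.38], [-63.04, 243.04], [13.31, 113.54], [-168.57, 168.57]. Speed limits (degrees/s): [147.25, 147.25, 180, 180, 180, 180, 180].

## Interface

Orientations are given as a 3x3 rotation matrix whose columns are the frame's x, y, z axes.
In Python, from cell import get_obs, get_image, close_job, finger_overhang gives the robot as it stands. The module is installed in compiled form; this text tells all that it offers.
- The arm moves only by the shell command python3 -m crank [OPENING] [FORCE], which reads ROWS from standard input. ROWS is a JSON object with one list for each field, all of the same length, 1 to 12, a row being the entries at one place: x, y, z (the shift in units of 5 mm), turn (a turn about the tool's z in units of 4 degrees); each row is the pose to reach, as a shift and turn from the pose commanded when the command began, along the tool's axes at that moment; what a row does not reach only later rows make up. A row lasts 1/10 s, in which the tool goes at most 50 mm and 8.59 degrees, less where a joint would pass 70% of its speed; a pose out of reach is approached as far as the arm can. OPENING is the finger opening in mm, set as the command begins (- or left out keeps the last). The fingers move at their own pace and stop on an object; FORCE is the grip in N (left out, the last holds). Time passes only in rows, so rows that do not move let the fingers close. It prints the time, the measured TCP pose, the force, the opening and the grip force at its end. Input that does not fit is refused with a message, and nothing moves.
- get_obs(): the state, without advancing time (a new reading comes with each control period).
- get_image(name): name is "scene" or "side" or "wrist"; returns a dict with "pixels" (400x640x3 uint8, red, green, blue), "range_z" (400x640 float32, mm along the optical axis (not along the pixel's ray), 0 where there is no reading), "fx", "fy", "cx", "cy" (pixels), "R" (3x3) and "t" (3): a world point X has camera coordinates R X + t. Camera axes: x right, y down, z forward; pixel columns grow to the right and rows downward; lengths in mm; the calibration is good to about 2 mm. The wrist camera is an equidistant fisheye: a pixel r from the principal point sees the ray r / f radians off the axis. A picture is of the moment at which its call begins.
- close_job(): hands the job in; it is judged then, once.
The state is a dict: "clock": time; "joints": joint angles; "joint_velocities": joint speeds; "joint_efforts": joint torques, N m; "tool_pos": TCP position; "orientation": TCP orientation; "force": force on the tool from outside, world axes, zero at the start; "moment": the same for the moment, N m; "width": finger opening in mm; "finger_force": force on a finger pad.
Only numpy, scipy, OpenCV 4.12 (cv2) and the standard library are available. Lean on these libraries where they do the work, as an engineer would, in place of code of your own. Each camera call takes 0.05 s, during which the arm holds its last target. There are 200 camera calls.

## Working session

There is one attempt and no reset: what is moved stays moved. The work goes in short steps, Python scripts to look and compute and a shell command to move; the robot and the scene stay as the last step left them, time stands still between calls to the robot, and variables do not carry over. Pictures are saved under pics/ and viewed, at most 10 in all, crops included, and the job is handed in when it is done.

```bash
mkdir -p pics; ls
cat > h.py <<'E'
import numpy as np, cv2
from cell import get_obs, get_image, finger_overhang
def save(im,n): cv2.imwrite(n, im["pixels"][:,:,::-1])
def world(im,u,v,z=None):
    """pixel -> world by range_z, (pinhole cams) or by plane at height z"""
    R,t=np.array(im["R"]),np.array(im["t"]).ravel()
    d=np.array([(u-im["cx"])/im["fx"],(v-im["cy"])/im["fy"],1.])
    if z is None: return R.T@(d*im["range_z"][int(v),int(u)]-t)
    c=-R.T@t; w=R.T@d
    return c+w*(z-c[2])/w[2]
def cloud(im):
    R,t=np.array(im["R"]),np.array(im["t"]).ravel()
    v,u=np.mgrid[:400,:640]; r=im["range_z"]
    P=np.stack([(u-im["cx"])/im["fx"]*r,(v-im["cy"])/im["fy"]*r,r],-1)
    return (P-t)@R
E
python3 - <<'E'
from h import *
import pickle
for n in("scene","side","wrist"):
    im=get_image(n); save(im,f"pics/{n}0.png"); pickle.dump(im,open(f"{n}0.pkl","wb"))
    R,t=np.array(im["R"]),np.array(im["t"]).ravel(); print(n,im["fx"],im["cx"],im["cy"],(-R.T@t).round(),R[2].round(2))
o=get_obs(); print(o, finger_overhang)
a=cv2.imread("pics/scene0.png")
E
```

```text
pics
scene 452.559124387543 319.8090579206925 199.0445230669846 [-714.  298.  633.] [ 0.89 -0.23 -0.4 ]
side 411.9490793762959 317.2265663964665 206.17606728327362 [ 10. 668. 983.] [ 0.4  -0.56 -0.72]
wrist 309.70691628693146 322.8278251897195 197.0939693004708 [ 314. -574.  384.] [-0.25 -0.1  -0.96]
{'clock': 0.15, 'joints': array([64.52641065, 36.04515494,  2.20344465, 86.98220284, -1.54793538,
       57.08332498, -1.14738486]), 'joint_velocities': array([-0.07803996, -0.10844939, -0.00744229, -0.26119455, -0.03514601,
       -0.07174997, -0.01143984]), 'joint_efforts': array([ 1.41738496e-03, -5.50085807e+01,  1.14488147e+00, -1.86815125e+01,
       -5.21710259e-02,  2.09611020e-02,  1.03753296e-04]), 'tool_pos': array([ 240.2242869 , -603.45972139,  215.78701803]), 'orientation': array([[ 9.29125204e-01,  3.69764907e-01, -5.19199683e-04],
       [ 3.69765271e-01, -9.29124273e-01,  1.31525469e-03],
       [ 3.93399813e-06, -1.41401829e-03, -9.99999000e-01]]), 'force': array([0.62723005, 0.48024211, 0.38750407]), 'moment': array([ 9.50501230e-05,  6.20258065e-02, -3.91410055e-03]), 'finger_force': 0.0, 'width': 94.06904451429443} 11.0
```

View pics/scene0.png

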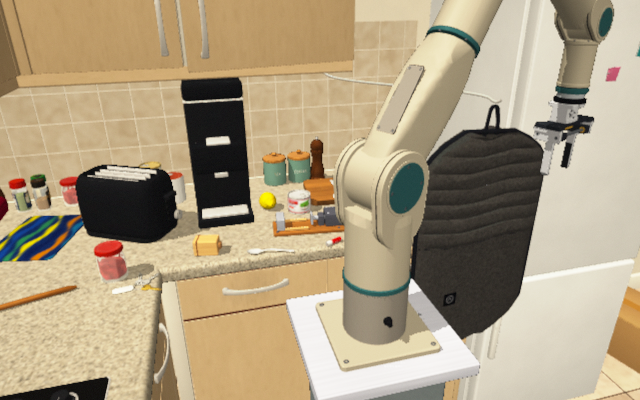

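View pics/side0.png

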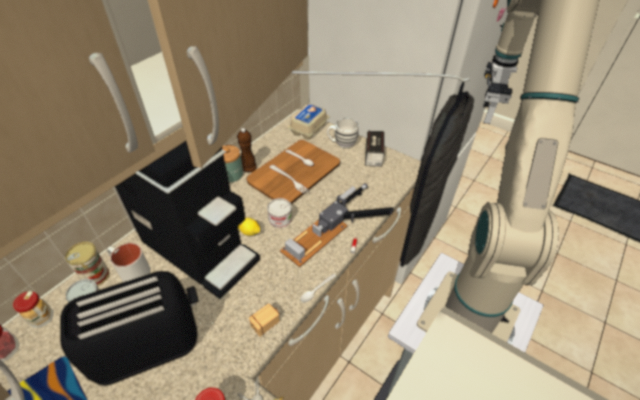

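The scene view shows the shaker at (207,244) and the clamp at about (310,222), partly hidden by the arm. The side view shows the shaker at (265,318), the clamp from jaw (295,247) to grips (375,205), and a black hanging bag at (440,175) between the arm and the counter. Next come coarse positions and the bag's extent.

Run:
```python
from h import *
import pickle
s=pickle.load(open("side0.pkl","rb")); c=pickle.load(open("scene0.pkl","rb"))
W=cloud(s);V=cloud(c)
for n,u,v in [("shaker",265,315),("jaw",295,246),("cradle",310,243),("body",333,217),("lever?",348,194),("levertip",364,186),("grip end",390,211),("grip mid",370,213),("tin",280,205),("lemon",250,228),("counter",330,280),("edge",400,230),("mug",347,128),("blackthing",375,145)]:
    print(n,W[v,u].round())
print("range missing",(s["range_z"]==0).mean())
for n,u,v in [("shaker",207,243),("jaw",281,222)]: print(n,V[v,u].round())
# bag
for im,P,box in ((s,W,(400,90,475,265)),(c,V,(415,110,545,340))):
    m=np.zeros((400,640),bool);m[box[1]:box[3],box[0]:box[2]]=1
    m&=(im["pixels"].max(2)<70)&(im["range_z"]>0)
    p=P[m]; print("bag",len(p),np.percentile(p,[1,10,50,90,99],axis=0).round())
# rail
for u,v in ((420,75),(350,73),(300,72),(460,79)): print("rail",W[v-3:v+4,u].round().tolist()[2:5])
```

```text
shaker [417. 325.  43.]
jaw [491. 108.  44.]
cradle [480.  52.  10.]
body [463. -42.  54.]
lever? [ 480. -152.   54.]
levertip [ 471. -239.   29.]
grip end [ 338. -174.   46.]
grip mid [ 383. -128.   48.]
tin [625.  14.  53.]
lemon [640. 137.  47.]
counter [360. 119.  -0.]
edge [ 371. -408. -290.]
mug [ 689. -467.   40.]
blackthing [ 533. -408.   67.]
range missing 0.0043359375
shaker [393. 327.  40.]
jaw [461. 114.  40.]
bag 4505 [[ 251. -619. -248.]
 [ 255. -456. -135.]
 [ 268. -292.  179.]
 [ 301. -227.  305.]
 [ 335. -219.  329.]]
bag 19641 [[ 247. -616. -317.]
 [ 253. -561. -207.]
 [ 266. -413.   55.]
 [ 287. -271.  269.]
 [ 309. -230.  327.]]
rail [[400.0, -356.0, 409.0], [400.0, -357.0, 406.0], [474.0, -554.0, 291.0]]
rail [[748.0, -558.0, 215.0], [564.0, -251.0, 404.0], [563.0, -251.0, 401.0]]
rail [[963.0, -528.0, 163.0], [684.0, -178.0, 400.0], [684.0, -177.0, 397.0]]
rail [[306.0, -419.0, 400.0], [306.0, -419.0, 397.0], [306.0, -424.0, 391.0]]
```

View pics/wrist0.png

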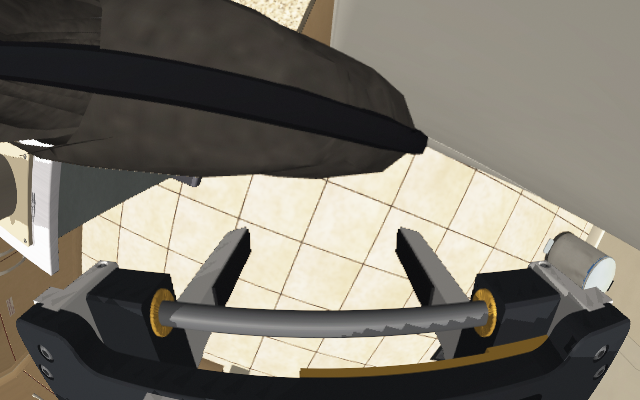

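The wrist view shows the fingers hanging on the robot's side of the black bag, whose top is at z≈330; its rail is at z≈400. I'll lift straight up and then cross over both.

Units first: shifts go in units of 5 mm and turns go in units of 4 degrees. So -50 mm is -10, -265 mm is -53.

```bash
echo '{"x":[0,0,0,0,0,0,0],"y":[0,0,0,0,0,0,0],"z":[-10,-20,-30,-40,-50,-53,-53],"turn":[0,0,0,0,0,0,0]}' | python3 -m crank && echo '{"x":[6,12,18,24,30,36,42,48,54.2,60.2,66.2,72.2],"y":[-7.4,-15,-22.4,-30,-37.4,-45,-52.4,-60,-67.4,-74.8,-82.4,-89.8],"z":[0,0,0,0,0,0,0,0,0,0,0,0],"turn":[0,0,0,0,0,0,0,0,0,0,0,0]}' | python3 -m crank
```

```text
clock: 0.85
tool_pos: [240.7, -604.8, 484.3]
orientation: [[0.929, 0.37, 0.002], [0.37, -0.929, -0.005], [0.0, 0.006, -1.0]]
force: [-0.0, -0.8, -0.1]
width: 94.0
finger_force: 0.0
clock: 2.05
tool_pos: [408.8, -51.2, 479.7]
orientation: [[0.929, 0.37, -0.003], [0.37, -0.929, 0.0], [-0.003, -0.001, -1.0]]
force: [0.4, 0.1, -0.1]
width: 93.8
finger_force: 0.0
```

To row units: 200 mm is 40, -95 mm is -19.

```bash
echo '{"x":[2.4,4.8,7.2,9.6,12,12,12],"y":[-3.8,-7.6,-11.4,-15.2,-19,-19,-19],"z":[7,14,21,28,35,40,40],"turn":[0,0,0,0,0,0,0]}' | python3 -m crank
python3 - <<'E'
from h import *
import pickle
im=get_image("wrist"); pickle.dump(im,open("w1.pkl","wb"))
a=im["pixels"][:,:,::-1]; save(im,"pics/w1.png")
R,t=np.array(im["R"]),np.array(im["t"]).ravel(); print(-R.T@t, R.round(3).tolist(), im["fx"])
E
```

```text
clock: 2.75
tool_pos: [426.3, 56.9, 277.3]
orientation: [[0.928, 0.372, -0.01], [0.372, -0.928, -0.001], [-0.01, -0.003, -1.0]]
force: [-0.0, -0.3, 0.0]
width: 93.7
finger_force: 0.0
[501.79181811  86.85789862 445.21357437] [[0.373, -0.928, -0.003], [-0.889, -0.359, 0.283], [-0.264, -0.103, -0.959]] 309.70691628693146
```

View pics/w1.png

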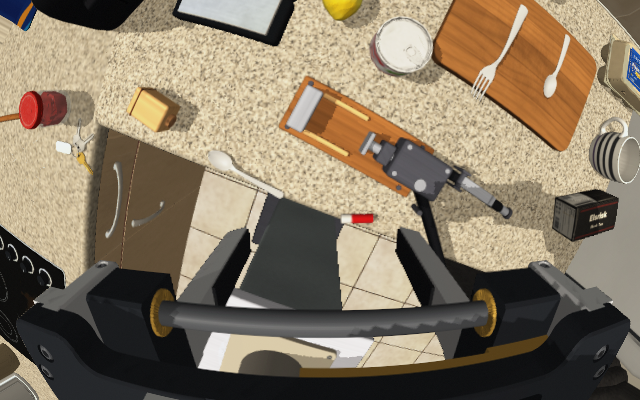

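The wrist view shows the shaker at (152,108), jaw (305,107), strips (348,107) and (325,143), pad (372,142), body (415,165), lever (480,195) and swinging grip (430,225). Next I measure them with rays and range.

```bash
cat >> h.py <<'E'
def rays(im,u,v):
    x,y=(np.asarray(u,float)-im["cx"])/im["fx"],(np.asarray(v,float)-im["cy"])/im["fy"]
    th=np.hypot(x,y); k=np.where(th>1e-9,np.sin(th)/np.maximum(th,1e-9),1)
    return np.stack([x*k,y*k,np.cos(th)],-1)
def wplane(im,u,v,z):
    R,t=np.array(im["R"]),np.array(im["t"]).ravel(); c=-R.T@t; d=rays(im,u,v)@R
    return c+d*((z-c[2])/d[...,2])[...,None]
def wcloud(im):
    R,t=np.array(im["R"]),np.array(im["t"]).ravel()
    v,u=np.mgrid[:400,:640]; d=rays(im,u,v); d=d/np.maximum(d[...,2:],.05)
    return (d*im["range_z"][...,None]-t)@R
def rect(p):
    r=cv2.minAreaRect(p[:,:2].astype(np.float32)); return np.round(r[0],1),np.round(r[1],1),round(r[2],1)
E
python3 - <<'E'
from h import *
import pickle
im=pickle.load(open("w1.pkl","rb")); P=wcloud(im); Z=P[...,2]
def reg(n,u0,v0,u1,v1,z0,z1):
    m=np.zeros((400,640),bool); m[v0:v1,u0:u1]=1; m&=(Z>z0)&(Z<z1)
    m=cv2.morphologyEx(m.astype(np.uint8),cv2.MORPH_OPEN,np.ones((2,2)))>0
    p=P[m]; print(n,len(p),"z",np.percentile(p[:,2],[5,50,95]).round(1) if len(p) else "", *rect(p) if len(p)>3 else ""); return p
reg("counter",200,100,280,140,-9,9)
reg("jaw",278,75,330,135,40,56)
reg("strips",320,88,372,160,16,26)
a=reg("strip1",328,85,372,125,16,25); b=reg("strip2",300,125,350,160,16,25)
for s in(a,b):
    if len(s)>10:
        l=cv2.fitLine(s[:,:2].astype(np.float32),cv2.DIST_HUBER,0,.01,.01).ravel(); print("line",l, s[:,:2].mean(0))
reg("board",275,70,400,200,9,15.5)
reg("pad+",355,128,395,160,35,56)
reg("shaker",120,80,190,135,36,52)
reg("lever",455,160,520,225,48,64)
reg("grip sw",410,190,450,270,45,57)
reg("tin",365,10,440,80,50,66)
for (u,v) in [(366,143),(372,138),(378,148),(400,170),(420,186),(430,150),(470,185),(490,203),(505,212),(425,215),(435,250),(445,270)]: print((u,v),P[v,u].round(1),im["pixels"][v,u])
w=cv2.resize(im["pixels"][75:140,115:195,::-1],None,fx=5,fy=5,interpolation=cv2.INTER_CUBIC)
w2=cv2.resize(im["pixels"][120:290,350:520,::-1],None,fx=2.3,fy=2.3,interpolation=cv2.INTER_CUBIC)
h=max(len(w),len(w2)); f=lambda q:np.vstack([q,np.zeros((h-len(q),q.shape[1],3),np.uint8)])
cv2.imwrite("pics/c1.png",np.hstack([f(w),f(w2)]))
E
```

```text
counter 3181 z [-1.   0.5  1.9] [451.5 166.9] [ 59.3 184. ] 18.8
jaw 868 z [14.5 48.2 49.7] [489.7 104.7] [32.9 64.5] 83.9
strips 423 z [12.2 20.  21.9] [485.1  57.8] [77.6 66.6] 84.2
strip1 232 z [12.1 20.  21.9] [513.7  55.3] [18. 65.] 5.3
strip2 259 z [12.2 20.  21.5] [462.3  70.4] [75.3 40.6] 51.0
line [1.1780684e-01 9.9303651e-01 5.1378119e+02 5.5012600e+01] [513.78029851  55.18379865]
line [1.0811418e-01 9.9413848e-01 4.5789783e+02 6.5008049e+01] [457.95192259  65.16570158]
board 4803 z [10.8 12.4 14.8] [482.   30.3] [204.6  87.2] 83.1
pad+ 530 z [35.  46.2 50.7] [480.1  32.3] [112.3  34.5] 85.4
shaker 1154 z [37.2 44.2 45.8] [434.7 234.4] [ 68.8 316.7] 12.2
lever 547 z [22.7 56.  58.5] [ 486.1 -171.8] [ 35.2 104.7] 0.4
grip sw 842 z [ 0.5 51.8 54.7] [ 427.8 -114.3] [423.9  63.7] 61.3
tin 2508 z [53.1 55.3 58.2] [595.5  47.3] [ 74.3 189.5] 45.7
(366, 143) [481.1  19.8  48.8] [134 133 132]
(372, 138) [490.2  15.5  50.5] [186 185 183]
(378, 148) [480.9   1.4  42.7] [202 200 199]
(400, 170) [466.6 -35.2  54.1] [92 90 95]
(420, 186) [458.1 -69.1  58. ] [191 189 188]
(430, 150) [507.9 -77.8  12.9] [138  83  38]
(470, 185) [ 488.3 -138.7   57.1] [196 195 193]
(490, 203) [ 478.1 -182.6   59.1] [133 132 131]
(505, 212) [ 473.9 -241.7   26.4] [138 137 136]
(425, 215) [422.9 -97.8  51.6] [22 21 22]
(435, 250) [ 380.  -139.7   51.4] [21 21 22]
(445, 270) [456.4   6.1 323.2] [95 93 90]
```

View pics/c1.png

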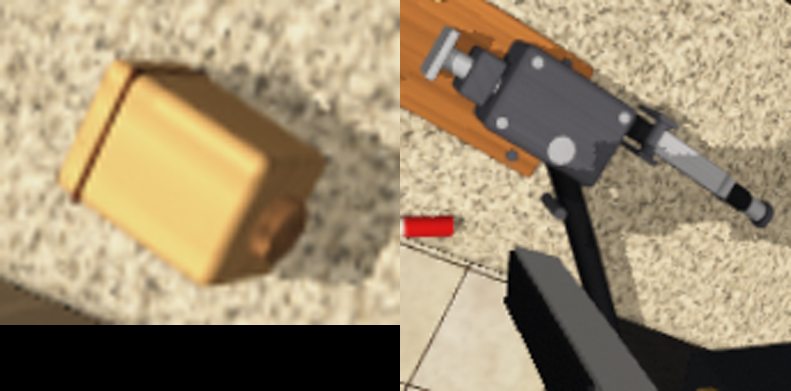

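In the crop the bung (275,230) faces image lower right and the dark band is at upper left. In the clamp crop the hinge pin is the light disc at (561,150), the lever ends before the dark tip at (740,195), and the swinging grip runs down from (565,170).

Run:
```python
from h import *
import pickle
def shk(P,im,n):
    m=(P[...,2]>41)&(P[...,2]<48)&(abs(P[...,0]-410)<80)&(abs(P[...,1]-325)<80)
    k,l,st,c=cv2.connectedComponentsWithStats(m.astype(np.uint8)); i=1+np.argmax(st[1:,4]); p=P[l==i]
    print(n,len(p),np.median(p[:,2]).round(1),rect(p)); print(cv2.boxPoints(cv2.minAreaRect(p[:,:2].astype(np.float32))).round(1).tolist())
im=pickle.load(open("w1.pkl","rb")); shk(wcloud(im),im,"wrist")
for n in("side0","scene0"):
    s=pickle.load(open(n+".pkl","rb")); shk(cloud(s),s,n)
print("bung",wplane(im,170.,121.,22.), "band",wplane(im,115+125/5,75+95/5,44.))
h=wplane(im,420.,185.3,58.); print("hinge",h)
# tool steps to (405,325)
print(get_obs()["tool_pos"])
```

```text
wrist 1082 44.3 (array([418. , 327.5]), array([65.8, 44.5]), 77.4)
[[389.20001220703125, 300.29998779296875], [432.6000061035156, 290.6000061035156], [446.8999938964844, 354.79998779296875], [403.5, 364.3999938964844]]
side0 345 43.5 (array([418.1, 329.2]), array([65.8, 44.7]), 76.3)
[[388.6000061035156, 302.5], [432.0, 291.8999938964844], [447.6000061035156, 355.79998779296875], [404.20001220703125, 366.3999938964844]]
scene0 167 42.4 (array([414.3, 331.2]), array([63.8, 46.9]), 73.6)
[[382.79998779296875, 307.29998779296875], [427.79998779296875, 294.0], [445.79998779296875, 355.20001220703125], [400.79998779296875, 368.5]]
bung [409.63439888 293.73130296  22.        ] band [436.56591046 345.59062496  44.        ]
hinge [459.00212683 -68.62599012  58.        ]
[428.02868702  56.79618503 279.39678699]
```

Shaker: centre (418,328), top at 44 mm, 65.8 x 44.5 mm, x axis at -102.6°, agreed between two views. The clamp's x axis is at about -96.6°. I'll hover over the shaker, turned so that the fingers close across its width.

To row units: 100 mm is 20, 45 mm is 9, -8 degrees is -2.

```bash
echo '{"x":[3,6,9,12,15,18.2,18.2,18.2,18.2],"y":[-8.4,-17,-25.6,-34,-42.4,-51,-51,-51,-51],"z":[3,6,9,12,15,18,20,20,20],"turn":[-2,-4,-6,-8,-10,-12,-13.875,-13.875,-13.875]}' | python3 -m crank 94
python3 - <<'E'
from h import *
import pickle
o=get_obs(); print(o["tool_pos"],o["orientation"].round(3).tolist(),o["joints"].round(1))
im=get_image("wrist"); pickle.dump(im,open("w2.pkl","wb")); save(im,"pics/w2.png")
P=wcloud(im); 
m=(P[...,2]>41)&(P[...,2]<48)&(abs(P[...,0]-418)<60)&(abs(P[...,1]-328)<60)
k,l,st,c=cv2.connectedComponentsWithStats(m.astype(np.uint8)); i=1+np.argmax(st[1:,4]); p=P[l==i]; print(len(p),np.median(p[:,2]),rect(p))
s=pickle.load(open("side0.pkl","rb"));Q=cloud(s); q=Q[(abs(Q[...,0]-418)<150)&(abs(Q[...,1]-328)<120)&(Q[...,2]>60)]; print("tall near",len(q),q.min(0).round() if len(q) else"", q.max(0).round() if len(q) else "")
E
```

```text
clock: 3.7
tool_pos: [421.5, 326.5, 182.1]
orientation: [[0.227, 0.974, 0.001], [0.974, -0.227, -0.001], [-0.001, 0.001, -1.0]]
force: [0.5, -0.6, 0.7]
width: 93.7
finger_force: 0.0
[421.51761304 326.50035586 182.06427765] [[0.227, 0.974, 0.001], [0.974, -0.227, -0.001], [-0.001, 0.001, -1.0]] [-16.4  32.9 -36.9 107.1  25.9  48.5 -79.5]
2566 44.295342292721124 (array([419. , 329.5]), array([65.1, 43.9]), 77.8)
tall near 8667 [514. 208.  60.] [568. 448. 770.]
```

Run:
```python
from h import *
import pickle
s=pickle.load(open("side0.pkl","rb"));Q=cloud(s)
im=pickle.load(open("w2.pkl","rb")); P=wcloud(im)
for n,X in(("side",Q),("w2",P)):
  for y in range(200,440,20):
    q=X[(X[...,0]>440)&(X[...,0]<600)&(abs(X[...,1]-y)<10)&(X[...,2]>70)&(X[...,2]<300)]
    if len(q)>5: print(n,y,len(q),"xmin",np.percentile(q[:,0],1).round(),"z range at front",q[q[:,0]<q[:,0].min()+15][:,2].min().round(),q[q[:,0]<q[:,0].min()+15][:,2].max().round())
```

```text
side 200 158 xmin 581.0 z range at front 169.0 258.0
side 220 157 xmin 581.0 z range at front 173.0 258.0
side 240 198 xmin 564.0 z range at front 258.0 270.0
side 260 233 xmin 564.0 z range at front 260.0 269.0
side 280 244 xmin 564.0 z range at front 259.0 269.0
side 300 249 xmin 565.0 z range at front 259.0 269.0
side 320 217 xmin 581.0 z range at front 171.0 260.0
side 340 242 xmin 582.0 z range at front 170.0 257.0
side 400 30 xmin 550.0 z range at front 124.0 133.0
side 420 206 xmin 534.0 z range at front 119.0 135.0
w2 240 64 xmin 592.0 z range at front 266.0 269.0
w2 260 190 xmin 583.0 z range at front 151.0 269.0
w2 280 2046 xmin 574.0 z range at front 174.0 269.0
w2 300 3606 xmin 465.0 z range at front 172.0 272.0
w2 320 6986 xmin 466.0 z range at front 171.0 290.0
w2 340 14715 xmin 441.0 z range at front 281.0 299.0
w2 360 186 xmin 440.0 z range at front 281.0 287.0
w2 400 324 xmin 548.0 z range at front 120.0 134.0
w2 420 2673 xmin 534.0 z range at front 121.0 135.0
```

View pics/w2.png

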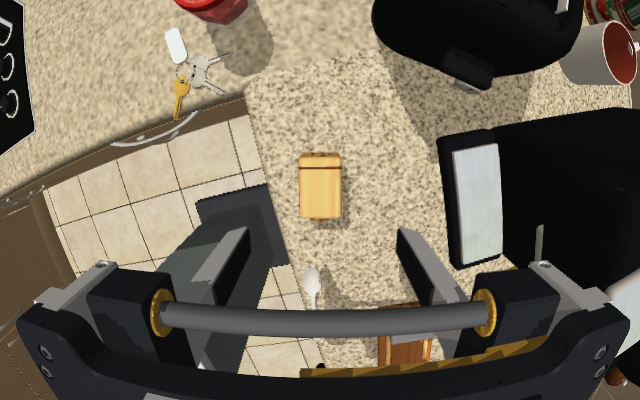

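The shaker sits square between the fingers at image (320,187). The coffee machine's tall part is beyond x=564, so there is room to descend.

```bash
echo '{"x":[0.3,0.3,0.3,0.3,0.3,0.3,0.3],"y":[-0.68,-0.68,-0.68,-0.68,-0.68,-0.68,-0.68],"z":[8,16,24,29,31.2,31.2,31.2],"turn":[-0.175,-0.175,-0.175,-0.175,-0.175,-0.175,-0.175]}' | python3 -m crank 80 && echo '{"x":[0,0,0,0,0,0,0,0],"y":[0,0,0,0,0,0,0,0],"z":[0,0,0,0,0,0,0,0],"turn":[0,0,0,0,0,0,0,0]}' | python3 -m crank 38 18
```

```text
clock: 4.45
tool_pos: [418.8, 330.3, 26.9]
orientation: [[0.211, 0.977, 0.002], [0.977, -0.211, 0.001], [0.002, 0.002, -1.0]]
force: [0.5, -0.2, -0.0]
width: 80.2
finger_force: 0.0
clock: 5.25
tool_pos: [418.1, 330.1, 25.8]
orientation: [[0.21, 0.978, 0.001], [0.978, -0.21, 0.0], [0.0, 0.001, -1.0]]
force: [-0.1, -0.2, 4.5]
width: 44.2
finger_force: 18.0
```

To row units: -110 mm is -22, -90 mm is -18.

```bash
echo '{"x":[0,0,0,0],"y":[0,0,0,0],"z":[-9,-18,-22,-22],"turn":[0,0,0,0]}' | python3 -m crank
python3 - <<'E'
from h import *
import pickle
im=pickle.load(open("w1.pkl","rb")); P=wcloud(im)
s=pickle.load(open("side0.pkl","rb"));Q=cloud(s)
c0=np.array([481,60.])
for n,X in(("w1",P),("side",Q)):
    # board: edges direction from orange mask
    hsv=cv2.cvtColor((im if n=="w1" else s)["pixels"],cv2.COLOR_RGB2HSV)
    m=(abs(X[...,2]-12.3)<2)&(hsv[...,0]<16)&(hsv[...,1]>130)&(abs(X[...,0]-480)<70)&(abs(X[...,1]-30)<130)
    p=X[m]; print(n,"board",len(p),rect(p))
    for a in (np.array([.115,.993]),):
        nn=np.array([a[1],-a[0]])
        A=X[...,:2]@a; N=X[...,:2]@nn
        j=(abs(X[...,2]-48)<2.5)&(abs(N-475)<45)&(A>90)&(A<190)
        print(" jaw n",j.sum(),"A 1,50,99%",np.percentile(A[j],[1,5,50,95,99]).round(1),"N",np.percentile(N[j],[1,50,99]).round(1),rect(X[j]))
        for lo,hi in((440,475),(475,510)):
            t=(abs(X[...,2]-20)<2)&(N>lo)&(N<hi)&(A>65)&(A<135)&((hsv[...,2]>150))
            q=X[t]
            if len(q)>8: l=cv2.fitLine(q[:,:2].astype(np.float32),cv2.DIST_HUBER,0,.01,.01).ravel(); print("  strip",len(q),l[:2]*np.sign(l[1]),"N",np.percentile(N[t],[5,50,95]).round(1),"A",np.percentile(A[t],[3,97]).round(1))
        d=(abs(X[...,2]-46)<4.5)&(abs(N-475)<25)&(A>40)&(A<110)
        print(" pad",d.sum(),np.percentile(A[d],[5,50,95,99]).round(1),np.percentile(N[d],[2,50,98]).round(1))
E
```

```text
clock: 5.65
tool_pos: [418.7, 331.3, 137.8]
orientation: [[0.21, 0.978, 0.004], [0.978, -0.21, 0.003], [0.004, 0.003, -1.0]]
force: [0.3, 0.6, -1.8]
width: 43.9
finger_force: 18.0
w1 board 4725 (array([482.6,  26.5]), array([214. ,  83.3]), 83.1)
 jaw n 854 A 1,50,99% [154.4 155.4 166.  176.6 177.8] N [447.3 476.7 505.4] (array([492.3, 110.2]), array([24.8, 60. ]), 83.4)
  strip 179 [0.10274363 0.9947079 ] N [444.1 447.8 450.9] A [ 86.1 133.5]
  strip 178 [0.12145874 0.9925965 ] N [501.3 504.4 507.6] A [ 85.5 133.7]
 pad 342 [41.2 50.5 75.2 75.8] [461.8 476.2 490.2]
side board 437 (array([481. ,  28.5]), array([211. ,  81.8]), 82.9)
 jaw n 113 A 1,50,99% [156.  156.9 166.7 176.7 178.2] N [445.7 475.3 503.2] (array([490.3, 111.7]), array([23.6, 59.4]), 81.4)
  strip 22 [0.06548943 0.9978533 ] N [443.6 446.9 462.4] A [ 75.1 132.5]
  strip 26 [0.13657424 0.99062985] N [499.5 503.1 506.1] A [ 82.2 131.2]
 pad 60 [42.2 52.  76.1 77. ] [460.2 475.2 488.5]
```

To row units: -246.7 mm is -49.34, 122 mm is 24.4, -5.4 degrees is -1.35.

```bash
echo '{"x":[-8,-16,-24,-32,-40,-47,-49.34,-49.34,-49.34],"y":[4,8,12,16,20,23.2,24.4,24.4,24.4],"z":[0,0,0,0,0,3,7.6,7.6,7.6],"turn":[-0.25,-0.5,-0.75,-1,-1.25,-1.35,-1.35,-1.35,-1.35]}' | python3 -m crank
python3 - <<'E'
from h import *
import pickle
im=get_image("wrist"); pickle.dump(im,open("w3.pkl","wb")); save(im,"pics/w3.png")
o=get_obs(); print(o["tool_pos"],o["orientation"].round(3).tolist())
P=wcloud(im); X=P; a=np.array([.1167,.9932]); nn=np.array([a[1],-a[0]]); A=X[...,:2]@a; N=X[...,:2]@nn
T=o["tool_pos"][:2]; print("tcp A,N",T@a,T@nn)
q=lambda m:(int(m.sum()),"A",np.percentile(A[m],[1,50,99]).round(1),"N",np.percentile(N[m],[1,50,99]).round(1),"z",np.median(X[...,2][m]).round(1))
m=(abs(X[...,2]-118)<4)&(abs(A-120)<50)&(abs(N-475)<21)
if m.sum()>9: print("shaker top",q(m),rect(X[m]))
j=(abs(X[...,2]-48)<2.5)&(abs(N-475)<45)&(A>140)&(A<190)
if j.sum()>9: print("jaw",q(j),rect(X[j]))
hsv=cv2.cvtColor(im["pixels"],cv2.COLOR_RGB2HSV)
for lo,hi in((440,475),(475,510)):
    t=(abs(X[...,2]-20)<2)&(N>lo)&(N<hi)&(A>65)&(A<140)&(hsv[...,2]>150)
    if t.sum()>9: print("strip",q(t))
E
```

```text
clock: 6.55
tool_pos: [484.0, 64.1, 96.6]
orientation: [[0.116, 0.993, -0.003], [0.993, -0.116, 0.001], [0.001, -0.003, -1.0]]
force: [0.6, 0.9, -1.6]
width: 44.0
finger_force: 18.0
[484.70814147  65.07569406  97.37050694] [[0.115, 0.993, -0.001], [0.993, -0.114, 0.002], [0.001, -0.001, -1.0]]
tcp A,N 121.19861944558629 473.81779261446457
shaker top (7126, 'A', array([ 89. , 123.3, 150.2]), 'N', array([454.5, 473.9, 494.7]), 'z', np.float64(115.2)) (array([485.7,  63.4]), array([64.1, 42. ]), 83.4)
jaw (2616, 'A', array([156.1, 167.6, 178.4]), 'N', array([447.3, 475.8, 504.9]), 'z', np.float64(48.3)) (array([492.6, 110.5]), array([22.8, 60.1]), 83.5)
strip (26, 'A', array([134.8, 138.4, 140. ]), 'N', array([445. , 446.8, 450.1]), 'z', np.float64(20.2))
strip (117, 'A', array([121.1, 131.9, 139.3]), 'N', array([501.9, 505.5, 507.9]), 'z', np.float64(20.2))
```

View pics/w3.png

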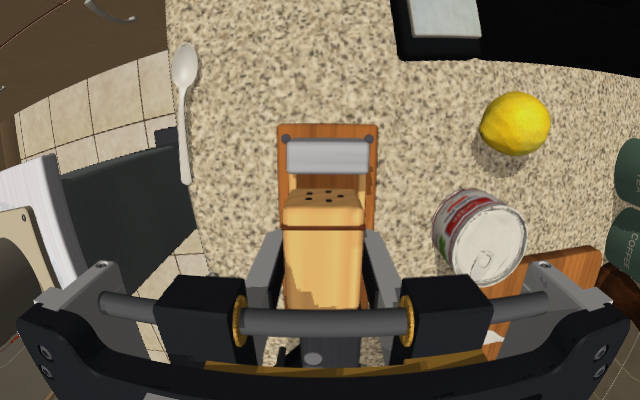

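The view shows the shaker (322,240) in line ahead of the jaw (328,157), with the strips either side. It needs 2 mm towards the far strip; the gap to the jaw is about 2.5 mm. Lowering now.

To row units: 50 mm is 10, 2.1 mm is 0.42.

```bash
echo '{"x":[0,0,0,0,0,0,0],"y":[0.42,0.42,0.42,0.42,0.42,0.42,0.42],"z":[4,8,10,11,11.4,11.4,11.4],"turn":[0,0,0,0,0,0,0]}' | python3 -m crank && python3 -c "
from h import *
o=get_obs();print(o['tool_pos'],o['force'],o['clock'])"
```

```text
clock: 7.3
tool_pos: [487.8, 63.2, 41.1]
orientation: [[0.116, 0.993, 0.001], [0.993, -0.116, 0.0], [0.0, 0.001, -1.0]]
force: [-0.7, 0.4, -0.9]
width: 43.9
finger_force: 18.0
[487.78105139  63.20330721  41.07757234] [-0.72151008  0.41680747 -0.88771105] 7.3
```

```bash
echo '{"x":[0,0,0],"y":[0,0,0],"z":[0.2,0.4,0.4],"turn":[0,0,0]}' | python3 -m crank && echo '{"x":[0,0],"y":[0,0],"z":[0.14,0.14],"turn":[0,0]}' | python3 -m crank
```

```text
clock: 7.6
tool_pos: [487.4, 62.8, 38.5]
orientation: [[0.117, 0.993, 0.0], [0.993, -0.117, -0.0], [-0.0, 0.0, -1.0]]
force: [0.8, 0.4, -1.7]
width: 43.9
finger_force: 18.0
clock: 7.8
tool_pos: [487.4, 62.9, 37.8]
orientation: [[0.117, 0.993, 0.0], [0.993, -0.117, 0.0], [0.0, 0.0, -1.0]]
force: [0.1, -0.2, -0.8]
width: 43.7
finger_force: 18.0
```

To row units: -110 mm is -22, -70 mm is -14.

```bash
echo '{"x":[0,0,0],"y":[0,0,0],"z":[0,0,0],"turn":[0,0,0]}' | python3 -m crank 60 && echo '{"x":[0,0,0,0,0],"y":[0,0,0,0,0],"z":[-6,-14,-22,-22,-22],"turn":[0,0,0,0,0]}' | python3 -m crank
python3 - <<'E'
from h import *
import pickle
im=get_image("wrist"); pickle.dump(im,open("w4.pkl","wb")); save(im,"pics/w4.png")
X=wcloud(im); a=np.array([.1167,.9932]); nn=np.array([a[1],-a[0]]); A=X[...,:2]@a; N=X[...,:2]@nn
q=lambda m:(int(m.sum()),"A",np.percentile(A[m],[1,50,99]).round(1),"N",np.percentile(N[m],[1,50,99]).round(1),"z",np.median(X[...,2][m]).round(1))
m=(abs(X[...,2]-56)<4)&(abs(A-120)<33.5)&(abs(N-475)<30)
print("shaker",q(m),rect(X[m]))
j=(abs(X[...,2]-48)<2.5)&(abs(N-475)<45)&(A>154)&(A<190); print("jaw",q(j))
o=get_obs(); print(o["tool_pos"],o["clock"],o["joints"].round(1))
E
```

```text
clock: 8.1
tool_pos: [487.5, 63.0, 37.9]
orientation: [[0.117, 0.993, 0.0], [0.993, -0.117, 0.0], [0.0, 0.0, -1.0]]
force: [-0.8, -0.2, 0.2]
width: 59.8
finger_force: 0.0
clock: 8.6
tool_pos: [487.8, 62.6, 148.3]
orientation: [[0.117, 0.993, 0.002], [0.993, -0.117, -0.0], [-0.0, 0.002, -1.0]]
force: [-0.1, 0.8, -0.6]
width: 60.1
finger_force: 0.0
shaker (3433, 'A', array([ 87.6, 121.1, 150.8]), 'N', array([455.4, 476.5, 498.2]), 'z', np.float64(56.3)) (array([487.1,  62.4]), array([65. , 44.6]), 84.2)
jaw (1762, 'A', array([155.2, 167.1, 178.3]), 'N', array([446.8, 476.4, 505.2]), 'z', np.float64(48.3))
[486.95122821  62.38121318 147.35006825] 8.65 [ 16.2  33.7 -39.5 115.3  31.8  42.1 -49.7]
```

Run:
```python
from h import *
import pickle
for n in("side0","scene0","w1"):
    im=pickle.load(open(n+".pkl","rb")); X=wcloud(im) if n=="w1" else cloud(im)
    dark=(im["pixels"].max(2)<90)
    for y in range(-320,-180,20):
        q=X[(abs(X[...,1]-y)<10)&(X[...,2]>60)&(X[...,2]<340)&(X[...,0]>180)&(X[...,0]<345)&dark]
        if len(q)>4: print(n,y,len(q),"x",q[:,0].min().round(),q[:,0].max().round(),"z",q[:,2].min().round(),q[:,2].max().round())
# grip line and lever
im=pickle.load(open("w1.pkl","rb")); s=pickle.load(open("side0.pkl","rb"))
for n,X,px in(("w1",wcloud(im),im["pixels"]),("side",cloud(s),s["pixels"])):
    L=(X-[459,-68.6,0])@np.array([[-.716,-.698,0],[-.698,.716,0],[0,0,1]]).T  # along, outer perp, z
    m=(L[...,0]>40)&(L[...,0]<185)&(abs(L[...,1])<18)&(abs(L[...,2]-52)<3)&(px.max(2)<75)
    q=L[m]; l=cv2.fitLine(q[:,:2].astype(np.float32),cv2.DIST_HUBER,0,.01,.01).ravel()
    print(n,"grip",len(q),np.percentile(q,[1,50,99],axis=0).round(1).tolist(),"slope",(l[1]/l[0]).round(3),"perp at120",(l[3]+(120-l[2])*l[1]/l[0]).round(1))
    a=np.array([.1167,.9932]); nn=np.array([a[1],-a[0]]); A=X[...,:2]@a; N=X[...,:2]@nn
    for A0 in range(-60,-260,-15):
        t=(abs(A-A0)<7.5)&(X[...,2]>24)&(X[...,2]<66)&(abs(N-495)<45)
        if t.sum()>5: print("  A",A0,int(t.sum()),"N",np.percentile(N[t],[3,50,97]).round(1),"z",np.percentile(X[...,2][t],[5,50,95]).round(1),"bright",np.median(px[t].max(1)))
```

```text
side0 -320 255 x 249.0 322.0 z 65.0 317.0
side0 -300 290 x 249.0 318.0 z 61.0 306.0
side0 -280 299 x 249.0 316.0 z 60.0 298.0
side0 -260 346 x 251.0 311.0 z 60.0 283.0
side0 -240 549 x 254.0 305.0 z 60.0 265.0
side0 -220 246 x 265.0 290.0 z 60.0 239.0
scene0 -320 655 x 244.0 304.0 z 61.0 315.0
scene0 -300 653 x 243.0 303.0 z 61.0 306.0
scene0 -280 638 x 245.0 299.0 z 61.0 295.0
scene0 -260 633 x 245.0 283.0 z 60.0 283.0
scene0 -240 398 x 250.0 279.0 z 60.0 266.0
w1 grip 429 [[40.9, -6.2, 49.2], [79.5, 0.4, 51.8], [134.3, 7.1, 53.9]] slope -0.032 perp at120 -0.9
  A -60 217 N [485.3 500.2 514.1] z [25.8 50.6 55.5] bright 59.0
  A -75 174 N [486.4 499.8 512.9] z [25.9 55.6 57.5] bright 135.0
  A -90 101 N [492.6 500.1 507.2] z [54.8 56.5 57.7] bright 140.0
  A -105 91 N [491.9 499.1 506.5] z [55.1 56.2 57.5] bright 139.0
  A -120 101 N [492.  499.7 507.3] z [54.6 56.4 59.6] bright 135.0
  A -135 8 N [494.1 500.5 505.1] z [58.1 58.6 59.7] bright 130.0
  A -150 26 N [491.5 498.  505.6] z [24.2 26.6 28.2] bright 25.5
  A -165 64 N [492.5 498.8 505.8] z [25.  26.7 28.4] bright 17.0
  A -18
[... 175 characters left out ...]
], [166.9, 10.7, 54.4]] slope 0.01 perp at120 3.9
  A -60 41 N [483.1 498.9 511.8] z [32.3 49.6 56.8] bright 85.0
  A -75 44 N [483.9 496.9 511.9] z [25.6 53.5 57.6] bright 123.5
  A -90 21 N [492.4 495.7 505.7] z [25.8 54.2 58.4] bright 175.0
  A -105 32 N [491.4 498.7 505.3] z [24.9 53.5 58.6] bright 160.0
  A -120 24 N [491.8 498.4 505.3] z [24.4 53.1 57.1] bright 154.0
  A -135 15 N [491.7 497.  503.9] z [25.3 30.  59. ] bright 64.0
  A -150 12 N [491.7 498.7 504.5] z [24.6 26.3 28.8] bright 38.5
  A -165 9 N [492.8 498.2 501.7] z [24.4 26.3 28.5] bright 54.0
  A -180 10 N [493.7 498.8 502.3] z [25.3 26.6 28.4] bright 163.0
  A -195 8 N [490.5 498.6 504.9] z [25.1 27.7 29.1] bright 142.5
```

View pics/w4.png

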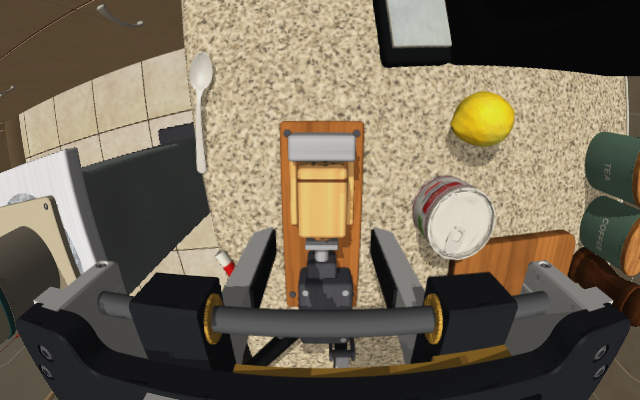

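The shaker lies between the strips, top at 56.3 mm, gaps about 2.5 mm. The fitted grip line passes within about 4 mm of the hinge axis at 0.68 rad, and the lever tongue is centred at N≈499.5, z≈56. Next I close the fingers and hover outside the swinging grip, testing the reach.

Units first: shifts go in units of 5 mm and turns go in units of 4 degrees. So -208 mm is -41.6, -110.6 mm is -22.12, 22 degrees is 5.5.

```bash
echo '{"x":[-8.4,-16.8,-25.2,-33.6,-41.6,-41.6,-41.6,-41.6],"y":[-4.4,-8.8,-13.2,-17.6,-22.12,-22.12,-22.12,-22.12],"z":[0,0,0,0,0,0,0,0],"turn":[1,2.25,3.5,4.75,5.5,5.5,5.5,5.5]}' | python3 -m crank 0 40
python3 - <<'E'
from h import *
import pickle
o=get_obs(); print(o["tool_pos"],o["joints"].round(1),o["width"],o["clock"])
im=get_image("wrist"); pickle.dump(im,open("w5.pkl","wb")); save(im,"pics/w5.png")
E
```

```text
clock: 9.45
tool_pos: [353.8, -129.8, 147.3]
orientation: [[0.479, 0.878, -0.0], [0.878, -0.479, 0.001], [0.001, -0.001, -1.0]]
force: [0.2, -0.2, 0.4]
width: 1.3
finger_force: 0.0
[ 353.78702307 -129.75704419  147.31173323] [ 42.3  24.9 -35.6 131.4  28.2  31.  -43.9] 1.283705914655741 9.45
```

To row units: 72 mm is 14.4, 60 mm is 12.

```bash
echo '{"x":[0,0,0,0],"y":[0,0,0,0],"z":[6,12,14.4,14.4],"turn":[0,0,0,0]}' | python3 -m crank
python3 - <<'E'
from h import *
import pickle
o=get_obs(); print(o["tool_pos"],o["joints"].round(1),o["force"])
im=pickle.load(open("w1.pkl","rb")); X=wcloud(im)
for u,v in((345,218),(357,218),(370,218),(420,205)): print((u,v),X[v,u].round(1))
E
```

```text
clock: 9.9
tool_pos: [353.1, -128.9, 74.3]
orientation: [[0.476, 0.879, -0.003], [0.879, -0.476, 0.001], [-0.0, -0.003, -1.0]]
force: [-1.3, 0.2, 0.3]
width: -0.1
finger_force: 0.0
[ 353.05680596 -128.87726554   74.32484153] [ 31.8  32.9 -22.6 135.4  41.5  18.3 -56. ] [-1.30977833  0.18463904  0.34260022]
(345, 218) [365.6  -2.1  14.1]
(357, 218) [372.6 -18.5  15.2]
(370, 218) [379.3 -37.1  13.6]
(420, 205) [432.6 -85.7  47.7]
```

To row units: 27 mm is 5.4, 10 mm is 2.

```bash
echo '{"x":[0.78,0.78,0.78,0.78,0.78],"y":[1.44,1.44,1.44,1.44,1.44],"z":[2,4,5.4,5.4,5.4],"turn":[0,0,0,0,0]}' | python3 -m crank
python3 - <<'E'
from h import *
o=get_obs(); print(o["tool_pos"],o["joints"].round(1),o["force"])
E
```

```text
clock: 10.4
tool_pos: [362.4, -130.5, 49.0]
orientation: [[0.48, 0.877, 0.001], [0.877, -0.48, 0.0], [0.001, 0.001, -1.0]]
force: [0.8, 0.5, -0.0]
width: 0.4
finger_force: 0.0
[ 362.39721395 -130.54099658   49.01849943] [ 28.5  36.3 -18.5 135.3  48.4  14.5 -62.6] [ 0.76683013  0.52424525 -0.03076603]
```

```bash
cat > g.py <<'E'
import sys,os
from h import *
o=get_obs(); H=np.array([459,-68.6]); F=o["force"]; d=o["tool_pos"][:2]-H; r=np.hypot(*d)
th=np.arctan2(d[1],d[0])+np.arcsin(21/r); q=th-np.radians(-135.7)
q=(q+np.pi)%(2*np.pi)-np.pi
n=np.array([-np.sin(th),np.cos(th)]); f=-F[:2]@n
mx=max(f,float(open("mx").read()) if os.path.exists("mx") else 0); open("mx","w").write(str(mx))
print("q %.3f L %.1f z %.1f push %.1f side %.1f Fz %.1f t %.2f"%(q,np.sqrt(r*r-441),o["tool_pos"][2],f,F[:2]@[n[1],-n[0]],F[2],o["clock"]))
sys.exit(1 if f>15 or (mx>4 and f<2) else 0)
E
python3 g.py
python3 - <<'E'
from h import *
o=get_obs(); T0=o["tool_pos"][:2]; R=o["orientation"]; H=np.array([459,-68.6])
for q in np.arange(0,.70,.04):
    th=np.radians(-135.7)+q; L=113+min(q*20,5)
    T=H+L*np.array([np.cos(th),np.sin(th)])+21*np.array([np.sin(th),-np.cos(th)])
    print(round(q,2),((T-T0)@R[:2,:2]).round(1),T.round(0))
E
```

```text
q -0.019 L 112.8 z 49.0 push -0.1 side -0.9 Fz -0.0 t 10.40
0.0 [-1.2  1.9] [ 363. -132.]
0.04 [-4.   5.8] [ 366. -137.]
0.08 [-6.7  9.8] [ 368. -141.]
0.12 [-9.2 14. ] [ 370. -145.]
0.16 [-11.5  18.3] [ 373. -149.]
0.2 [-13.7  22.8] [ 376. -154.]
0.24 [-15.7  27.3] [ 379. -157.]
0.28 [-16.9  32. ] [ 382. -161.]
0.32 [-17.8  36.7] [ 386. -164.]
0.36 [-18.4  41.5] [ 390. -167.]
0.4 [-18.8  46.3] [ 394. -169.]
0.44 [-19.1  51. ] [ 398. -172.]
0.48 [-19.2  55.8] [ 402. -174.]
0.52 [-19.   60.6] [ 406. -176.]
0.56 [-18.7  65.4] [ 411. -178.]
0.6 [-18.2  70.2] [ 415. -180.]
0.64 [-17.5  74.9] [ 420. -182.]
0.68 [-16.6  79.6] [ 424. -183.]
```

```bash
rm -f mx; echo '{"x":[-0.24,-0.8,-1.34,-1.84,-1.84],"y":[0.38,1.16,1.96,2.8,2.8],"z":[0,0,0,0,0],"turn":[0,0,0,0,0]}' | python3 -m crank >/dev/null && python3 g.py && echo '{"x":[-0.24,-0.46,-0.68,-0.9,-0.9],"y":[0.42,0.86,1.3,1.76,1.76],"z":[0.2,0.4,0.6,0.8,0.8],"turn":[0,0,0,0,0]}' | python3 -m crank >/dev/null && python3 g.py
```

```text
q 0.118 L 116.3 z 48.8 push 2.3 side -1.5 Fz 0.3 t 10.90
q 0.180 L 118.0 z 44.5 push 7.1 side -3.2 Fz 5.1 t 11.40
```

```bash
echo '{"x":[-0.1,-0.2,-0.2],"y":[0.22,0.44,0.44],"z":[0,0,0],"turn":[0,0,0]}' | python3 -m crank >/dev/null && python3 g.py && echo '{"x":[-0.1,-0.2,-0.2],"y":[0.22,0.44,0.44],"z":[0,0,0],"turn":[0,0,0]}' | python3 -m crank >/dev/null && python3 g.py && echo '{"x":[-0.06,-0.12,-0.12],"y":[0.24,0.48,0.48],"z":[0,0,0],"turn":[0,0,0]}' | python3 -m crank >/dev/null && python3 g.py  && echo '{"x":[-0.06,-0.12,-0.12],"y":[0.24,0.48,0.48],"z":[0,0,0],"turn":[0,0,0]}' | python3 -m crank >/dev/null && python3 g.py
```

```text
q 0.190 L 118.1 z 44.4 push 7.9 side -4.4 Fz 4.4 t 11.70
q 0.209 L 117.9 z 44.4 push 10.3 side -5.8 Fz 4.4 t 12.00
q 0.230 L 117.7 z 44.4 push 8.9 side -6.2 Fz 4.4 t 12.30
q 0.252 L 117.8 z 44.4 push 8.7 side -7.0 Fz 4.1 t 12.60
```

```bash
echo '{"x":[0.06,0.12,0.12],"y":[0.24,0.48,0.48],"z":[-0.1,-0.2,-0.2],"turn":[0,0,0]}' | python3 -m crank >/dev/null && python3 g.py && echo '{"x":[0,0,0],"y":[0.24,0.48,0.48],"z":[0,0,0],"turn":[0,0,0]}' | python3 -m crank >/dev/null && python3 g.py && echo '{"x":[0,0,0],"y":[0.24,0.48,0.48],"z":[0,0,0],"turn":[0,0,0]}' | python3 -m crank >/dev/null && python3 g.py  && echo '{"x":[0,0,0],"y":[0.24,0.48,0.48],"z":[0,0,0],"turn":[0,0,0]}' | python3 -m crank >/dev/null && python3 g.py
```

```text
q 0.269 L 117.5 z 45.3 push 9.4 side -6.4 Fz 2.4 t 12.90
q 0.279 L 117.4 z 45.1 push 10.7 side -5.8 Fz 3.6 t 13.20
q 0.296 L 117.2 z 45.0 push 11.4 side -6.2 Fz 3.0 t 13.50
q 0.317 L 117.0 z 45.0 push 10.4 side -4.5 Fz 2.5 t 13.80
```

To row units: 2.4 mm is 0.48, 1.2 mm is 0.24.

```bash
echo '{"x":[0.04,0.06,0.06],"y":[0.24,0.48,0.48],"z":[0,0,0],"turn":[0,0,0]}' | python3 -m crank >/dev/null && python3 g.py && echo '{"x":[0.04,0.06,0.06],"y":[0.24,0.48,0.48],"z":[0,0,0],"turn":[0,0,0]}' | python3 -m crank >/dev/null && python3 g.py && echo '{"x":[0.04,0.06,0.06],"y":[0.24,0.48,0.48],"z":[0,0,0],"turn":[0,0,0]}' | python3 -m crank >/dev/null && python3 g.py  && echo '{"x":[0.04,0.06,0.06],"y":[0.24,0.48,0.48],"z":[0,0,0],"turn":[0,0,0]}' | python3 -m crank >/dev/null && python3 g.py && echo '{"x":[0.04,0.06,0.06],"y":[0.24,0.48,0.48],"z":[0,0,0],"turn":[0,0,0]}' | python3 -m crank >/dev/null && python3 g.py
```

```text
q 0.360 L 116.7 z 45.4 push 1.6 side 0.2 Fz 1.3 t 14.10
```

To row units: 1.4 mm is 0.28, 0.7 mm is 0.14.

```bash
echo '{"x":[0,0],"y":[0,0],"z":[0,0],"turn":[0,0]}' | python3 -m crank >/dev/null; python3 g.py; echo '{"x":[0.02,0.04,0.04],"y":[0.14,0.28,0.28],"z":[0,0,0],"turn":[0,0,0]}' | python3 -m crank >/dev/null ; python3 g.py;  python3 - <<'E'
from h import *
im=get_image("side"); save(im,"pics/s1.png")
a=im["pixels"][150:270,260:420,::-1]; cv2.imwrite("pics/s1c.png",cv2.resize(a,None,fx=4,fy=4,interpolation=cv2.INTER_CUBIC))
E
```

```text
q 0.378 L 116.5 z 45.7 push 2.1 side -1.6 Fz 0.1 t 14.30
q 0.383 L 116.4 z 45.6 push 4.2 side -0.0 Fz 1.0 t 14.60
```

View pics/s1c.png

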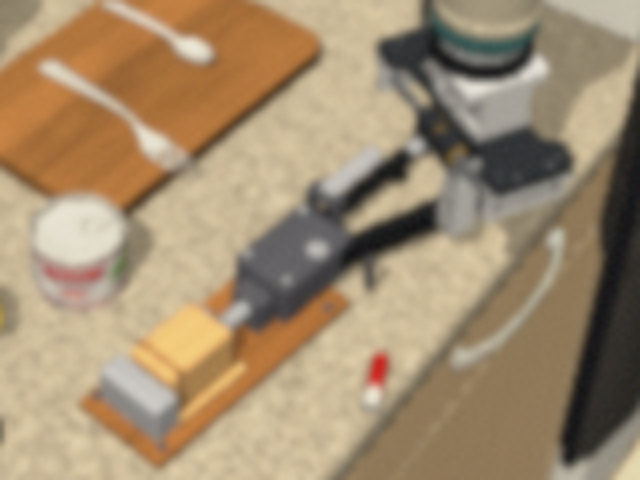

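The crop shows the pad bearing on the shaker end at (235,320) and the shaker against the jaw. The grip's push force dropped from 10.4 to about 2 N and then rose gently at the stop. I'll back off and check that it stays.

```bash
echo '{"x":[0,0,0,0,0,0,0],"y":[-1,-3,-5,-5,-5,-5,-5],"z":[0,0,0,-6,-15,-20,-20],"turn":[0,0,0,0,0,0,0]}' | python3 -m crank | head -2
python3 - <<'E'
from h import *
import pickle
o=get_obs(); print(o["tool_pos"],o["force"],o["joints"].round(1))
s=get_image("side"); w=get_image("wrist"); pickle.dump((s,w),open("lk.pkl","wb"))
a0=np.array([.1167,.9932]); nn=np.array([a0[1],-a0[0]]); H=np.array([459,-68.6])
for n,im,X in(("side",s,cloud(s)),("wrist",w,wcloud(w))):
    d=X[...,:2]-H; r=np.hypot(d[...,0],d[...,1]); ang=np.arctan2(d[...,1],d[...,0])
    m=(r>60)&(r<165)&(abs(X[...,2]-51)<4)&(im["pixels"].max(2)<75)&(ang>np.radians(-145))&(ang<np.radians(-92))
    if m.sum()>5: print(n,"grip",m.sum(),"q",(np.median(ang[m])-np.radians(-135.7)).round(3))
    A=X[...,:2]@a0; N=X[...,:2]@nn
    t=(abs(X[...,2]-56)<3)&(abs(N-476)<20)&(A>60)&(A<160); p=(abs(X[...,2]-49)<2.5)&(abs(N-476)<15)&(A>60)&(A<150)
    for k,mm in(("shaker",t),("pad",p)):
        if mm.sum()>5: print(n,k,mm.sum(),np.percentile(A[mm],[2,50,98]).round(1))
save(w,"pics/w6.png");
E
```

```text
clock: 15.35
tool_pos: [373.8, -155.0, 148.4]
[ 373.75022723 -154.98925738  148.38948321] [ 0.47959878  0.16991592 -0.08738503] [ 47.3  27.3 -39.7 127.9  31.7  34.2 -44.8]
side grip 89 q -0.041
side shaker 215 [ 92.  123.9 154.2]
side pad 8 [ 83.   85.  124.3]
wrist grip 1524 q -0.014
```

View pics/w6.png

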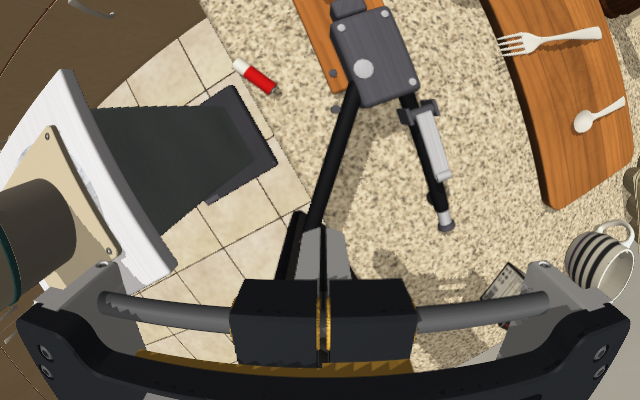

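The grip had sprung back open: in this view it runs from the hinge (363,68) to (318,220), q≈0, so it had not passed centre. The shaker is now up against the jaw. I'll go back outside the grip and push further, reading force against angle more finely.

To row units: -22 mm is -4.4, 14 mm is 2.8.

```bash
echo '{"x":[1.4,2.8,2.8,2.8,2.8,2.8,2.8,2.8],"y":[-2.2,-4.4,-4.4,-4.4,-4.4,-4.4,-4.4,-4.4],"z":[0,0,8,15,19,20.2,20.2,20.2],"turn":[0,0,0,0,0,0,0,0]}' | python3 -m crank | head -2; rm -f mx; python3 g.py;  echo '{"x":[-0.24,-0.8,-1.34,-1.84,-1.84],"y":[0.38,1.16,1.96,2.8,2.8],"z":[0,0,0,0,0],"turn":[0,0,0,0,0]}' | python3 -m crank >/dev/null && python3 g.py && echo '{"x":[-0.2,-0.36,-0.52,-0.7,-0.7],"y":[0.42,0.86,1.3,1.76,1.76],"z":[0,0,0,0,0],"turn":[0,0,0,0,0]}' | python3 -m crank >/dev/null && python3 g.py;  echo '{"x":[-0.16,-0.3,-0.3],"y":[0.44,0.9,0.9],"z":[0,0,0],"turn":[0,0,0]}' | python3 -m crank >/dev/null && python3 g.py
```

```text
clock: 16.25
tool_pos: [358.5, -130.4, 44.6]
q -0.043 L 116.1 z 44.6 push 0.0 side 0.1 Fz 0.4 t 16.25
q 0.112 L 118.9 z 44.9 push 1.5 side 0.1 Fz 0.7 t 16.75
q 0.185 L 119.1 z 44.8 push -0.2 side -0.6 Fz -0.0 t 17.25
q 0.224 L 119.3 z 44.8 push -0.1 side -1.1 Fz 0.6 t 17.55
```

To row units: 4.8 mm is 0.96, 2.4 mm is 0.48.

```bash
echo '{"x":[-0.08,-0.16,-0.16],"y":[0.48,0.96,0.96],"z":[0,0,0],"turn":[0,0,0]}' | python3 -m crank >/dev/null && python3 g.py; echo '{"x":[-0.06,-0.12,-0.12],"y":[0.48,0.96,0.96],"z":[0,0,0],"turn":[0,0,0]}' | python3 -m crank >/dev/null && python3 g.py; echo '{"x":[0,0,0],"y":[0.24,0.48,0.48],"z":[0,0,0],"turn":[0,0,0]}' | python3 -m crank >/dev/null && python3 g.py && echo '{"x":[0,0,0],"y":[0.24,0.48,0.48],"z":[0,0,0],"turn":[0,0,0]}' | python3 -m crank >/dev/null && python3 g.py && echo '{"x":[0.04,0.04,0.04],"y":[0.24,0.48,0.48],"z":[0,0,0],"turn":[0,0,0]}' | python3 -m crank >/dev/null && python3 g.py
```

```text
q 0.265 L 119.0 z 44.8 push 0.0 side -0.8 Fz -0.4 t 17.85
q 0.305 L 118.6 z 44.8 push 0.1 side -1.0 Fz -0.6 t 18.15
q 0.323 L 118.4 z 44.8 push 1.7 side -1.6 Fz -0.4 t 18.45
q 0.343 L 118.1 z 44.8 push 1.5 side -0.2 Fz -0.5 t 18.75
q 0.364 L 117.5 z 44.8 push 0.0 side 1.1 Fz 0.5 t 19.05
```

```bash
rm -f mx; echo '{"x":[0.04,0.06,0.06],"y":[0.24,0.48,0.48],"z":[0,0,0],"turn":[0,0,0]}' | python3 -m crank >/dev/null && python3 g.py && echo '{"x":[0.04,0.06,0.06],"y":[0.24,0.48,0.48],"z":[0,0,0],"turn":[0,0,0]}' | python3 -m crank >/dev/null && python3 g.py && echo '{"x":[0.04,0.06,0.06],"y":[0.24,0.48,0.48],"z":[0,0,0],"turn":[0,0,0]}' | python3 -m crank >/dev/null && python3 g.py  && echo '{"x":[0.04,0.06,0.06],"y":[0.24,0.48,0.48],"z":[0,0,0],"turn":[0,0,0]}' | python3 -m crank >/dev/null && python3 g.py && echo '{"x":[0.04,0.06,0.06],"y":[0.24,0.48,0.48],"z":[0,0,0],"turn":[0,0,0]}' | python3 -m crank >/dev/null && python3 g.py
```

```text
q 0.378 L 117.2 z 44.7 push 2.5 side 1.0 Fz 1.5 t 19.35
q 0.389 L 117.1 z 44.5 push 5.6 side -0.3 Fz 1.3 t 19.65
q 0.397 L 117.1 z 44.3 push 7.0 side 0.5 Fz 1.5 t 19.95
q 0.405 L 117.1 z 44.0 push 10.1 side -0.0 Fz 1.9 t 20.25
q 0.413 L 117.1 z 43.8 push 12.5 side -0.3 Fz 2.7 t 20.55
```

```bash
echo '{"x":[0,0],"y":[0.24,0.24],"z":[0,0],"turn":[0,0]}' | python3 -m crank >/dev/null && python3 g.py && echo '{"x":[0,0],"y":[0.24,0.24],"z":[0,0],"turn":[0,0]}' | python3 -m crank >/dev/null && python3 g.py && echo '{"x":[0,0],"y":[0.24,0.24],"z":[0,0],"turn":[0,0]}' | python3 -m crank >/dev/null && python3 g.py
```

```text
q 0.417 L 117.1 z 43.7 push 14.6 side -0.5 Fz 3.5 t 20.75
q 0.421 L 117.1 z 43.6 push 14.2 side -0.7 Fz 3.4 t 20.95
q 0.425 L 117.1 z 43.5 push 16.1 side -1.3 Fz 4.0 t 21.15
```

```bash
cat > m.py <<'E'
from h import *
import sys
o=get_obs(); s=get_image("side"); w=get_image("wrist")
a0=np.array([.1167,.9932]); nn=np.array([a0[1],-a0[0]]); H=np.array([459,-68.6])
for n,im,X in(("side",s,cloud(s)),("wrist",w,wcloud(w))):
    d=X[...,:2]-H; r=np.hypot(d[...,0],d[...,1]); ang=np.arctan2(d[...,1],d[...,0])-np.radians(-135.7)
    k=(r>40)&(abs(X[...,2]-51)<3)&(im["pixels"].max(2)<75)&(ang>-.15)&(ang<.75)
    for lo,hi in((40,65),(65,90),(90,170)):
        m=k&(r>lo)&(r<hi)
        if m.sum()>5: print(n,"grip r",lo,m.sum(),"q",np.percentile(ang[m],[10,50,90]).round(3))
    A=X[...,:2]@a0; N=X[...,:2]@nn
    for A0 in range(70,100,2):
        t=(abs(A-A0)<1)&(abs(N-476)<14)&(X[...,2]>5)
        if t.sum()>3: print(n,A0,int(t.sum()),np.percentile(X[...,2][t],[10,50,90]).round(0), im["pixels"][t].mean(0).round(0))
    t=(abs(X[...,2]-56)<2.5)&(abs(N-476)<20)&(A>60)&(A<160)
    if t.sum()>5: print(n,"shaker",np.percentile(A[t],[1,50,99]).round(1))
E
python3 m.py
```

```text
side grip r 40 19 q [0.253 0.328 0.416]
side grip r 65 15 q [0.331 0.366 0.42 ]
side grip r 90 13 q [0.327 0.365 0.423]
side 70 8 [14. 36. 42.] [161. 138. 119.]
side 72 5 [10. 14. 40.] [152. 124.  97.]
side 76 4 [19. 37. 41.] [162. 137. 112.]
side 92 5 [53. 55. 56.] [226. 184. 126.]
side 94 4 [55. 55. 56.] [236. 193. 124.]
side 98 8 [53. 57. 58.] [241. 199. 123.]
side shaker [ 91.5 124.2 154.6]
wrist grip r 40 1200 q [0.297 0.394 0.495]
wrist grip r 65 1088 q [0.33  0.397 0.465]
wrist grip r 90 1532 q [0.355 0.405 0.449]
```

```bash
rm -f mx; for i in 1; do echo '{"x":[0,0],"y":[-0.48,-0.48],"z":[0,0],"turn":[0,0]}' | python3 -m crank >/dev/null; python3 g.py; echo '{"x":[0,0],"y":[-0.48,-0.48],"z":[0,0],"turn":[0,0]}' | python3 -m crank >/dev/null; python3 g.py; echo '{"x":[0,0],"y":[-0.48,-0.48],"z":[0,0],"turn":[0,0]}' | python3 -m crank >/dev/null; python3 g.py; echo '{"x":[0,0],"y":[-0.48,-0.48],"z":[0,0],"turn":[0,0]}' | python3 -m crank >/dev/null; python3 g.py; done; python3 m.py | grep grip;  echo '{"x":[0,0,0],"y":[-0.48,-0.96,-0.96],"z":[0,0,0],"turn":[0,0,0]}' | python3 -m crank >/dev/null; python3 g.py;  python3 m.py | grep grip
```

```text
q 0.416 L 117.0 z 43.7 push 13.5 side -0.5 Fz 2.8 t 21.45
q 0.408 L 117.1 z 43.9 push 11.4 side -0.1 Fz 2.1 t 21.65
q 0.399 L 117.0 z 44.2 push 9.3 side 1.6 Fz 1.5 t 21.85
q 0.391 L 117.1 z 44.4 push 6.8 side 2.3 Fz 1.1 t 22.05
side grip r 40 20 q [0.236 0.305 0.39 ]
side grip r 65 18 q [0.295 0.339 0.406]
side grip r 90 13 q [0.317 0.342 0.374]
wrist grip r 40 1187 q [0.267 0.363 0.466]
wrist grip r 65 1092 q [0.303 0.369 0.439]
wrist grip r 90 1551 q [0.327 0.376 0.421]
q 0.377 L 115.6 z 44.9 push 1.2 side 0.9 Fz 0.2 t 22.45
side grip r 40 20 q [0.247 0.301 0.37 ]
side grip r 65 19 q [0.267 0.306 0.376]
side grip r 90 12 q [0.307 0.337 0.366]
wrist grip r 40 1174 q [0.253 0.35  0.454]
wrist grip r 65 1078 q [0.289 0.355 0.426]
wrist grip r 90 1490 q [0.314 0.363 0.409]
```

```bash
echo '{"x":[0,0,0],"y":[-0.2,-0.4,-0.4],"z":[0,0,0],"turn":[0,0,0]}' | python3 -m crank >/dev/null; python3 g.py; python3 m.py | grep "wrist grip r 65";  echo '{"x":[0,0,0],"y":[-0.2,-0.4,-0.4],"z":[0,0,0],"turn":[0,0,0]}' | python3 -m crank >/dev/null; python3 g.py;  python3 m.py | grep "wrist grip r 65"; echo '{"x":[0,0,0],"y":[-0.4,-0.8,-0.8],"z":[0,0,0],"turn":[0,0,0]}' | python3 -m crank >/dev/null; python3 g.py;  python3 m.py | grep "wrist grip r 65"
```

```text
q 0.360 L 115.5 z 44.9 push 0.8 side -0.4 Fz 0.3 t 22.85
wrist grip r 65 1062 q [0.273 0.338 0.407]
q 0.339 L 116.0 z 44.8 push 0.2 side -0.3 Fz 0.5 t 23.25
wrist grip r 65 1062 q [0.25  0.315 0.383]
q 0.302 L 117.0 z 44.8 push 0.6 side -0.9 Fz -0.7 t 23.65
wrist grip r 65 1064 q [0.214 0.279 0.35 ]
```

```bash
echo '{"x":[0,0,0,0,0,0],"y":[-2,-4.4,-4.4,-4.4,-4.4,-4.4],"z":[0,0,-8,-16,-20.6,-20.6],"turn":[0,0,0,0,0,0]}' | python3 -m crank | head -2
cat > prof.py <<'E'
from h import *
import pickle,sys
def prof(im):
    X=wcloud(im); a=np.array([.1167,.9932]); nn=np.array([a[1],-a[0]]); A=X[...,:2]@a; N=X[...,:2]@nn
    for A0 in np.arange(40,100,2):
        t=(abs(A-A0)<1)&(abs(N-476)<6)
        if t.sum()>2: print(int(A0),int(t.sum()),np.percentile(X[...,2][t],[5,50,95]).round(0),im["pixels"][t].mean(0).round(0))
    t=(abs(X[...,2]-56)<2.5)&(abs(N-476)<20)&(A>60)&(A<160)
    j=(abs(X[...,2]-48)<2.5)&(abs(N-475)<26)&(A>154)&(A<190)
    print("shaker",np.percentile(A[t],[1,50,99]).round(1),rect(X[t]),"jaw",np.percentile(A[j],[1,50,99]).round(1))
if __name__=="__main__": prof(pickle.load(open(sys.argv[1],"rb")))
E
python3 prof.py w4.pkl
python3 - <<'E'
from h import *
o=get_obs(); T=np.array([487,62.4]); print(((T-o["tool_pos"][:2])@o["orientation"][:2,:2]).round(1),o["tool_pos"])
E
```

```text
clock: 24.35
tool_pos: [367.2, -151.7, 149.9]
40 21 [45. 46. 47.] [73. 72. 75.]
42 20 [46. 47. 47.] [74. 72. 76.]
44 20 [45. 47. 47.] [74. 73. 77.]
46 22 [46. 46. 47.] [76. 74. 78.]
48 21 [46. 46. 47.] [79. 78. 81.]
50 21 [45. 47. 48.] [79. 77. 81.]
52 25 [45. 46. 47.] [79. 78. 81.]
54 50 [39. 43. 46.] [83. 82. 84.]
56 22 [38. 40. 42.] [159. 158. 156.]
58 16 [39. 41. 42.] [167. 165. 164.]
60 23 [38. 41. 42.] [162. 161. 159.]
62 22 [39. 41. 42.] [158. 156. 154.]
64 23 [38. 41. 42.] [145. 144. 142.]
66 17 [39. 41. 42.] [118. 117. 115.]
72 19 [50. 50. 52.] [167. 165. 164.]
74 25 [49. 50. 52.] [177. 175. 173.]
76 75 [39. 45. 50.] [112. 106. 101.]
80 22 [43. 44. 45.] [138.  93.  55.]
86 13 [54. 56. 56.] [167. 122.  70.]
88 26 [55. 56. 57.] [216. 168.  99.]
90 25 [55. 56. 57.] [229. 189. 113.]
92 26 [56. 57. 58.] [230. 190. 113.]
94 34 [55. 56. 57.] [230. 190. 113.]
96 27 [55. 56. 57.] [230. 190. 114.]
98 28 [55. 57. 57.] [230. 190. 114.]
shaker [ 86.6 120.5 150.3] (array([486.6,  62.2]), array([65.2, 40. ]), 83.3) jaw [155.2 167.1 178.3]
[245.4   2.1] [ 367.19006745 -151.73070198  149.93258953]
```

To row units: 245 mm is 49, 2 mm is 0.4, -22 degrees is -5.5.

```bash
echo '{"x":[10,20,30,40,49,49,49],"y":[0,0.2,0.4,0.4,0.4,0.4,0.4],"z":[0,0,0,0,0,0,0],"turn":[-1.25,-2.5,-3.75,-5,-5.5,-5.5,-5.5]}' | python3 -m crank | head -2
python3 - <<'E'
from h import *
from prof import prof
import pickle
im=get_image("wrist"); pickle.dump(im,open("w7.pkl","wb")); prof(im)
o=get_obs(); print(o["tool_pos"])
E
```

```text
clock: 25.05
tool_pos: [484.3, 63.4, 146.4]
96 3 [56. 56. 57.] [218. 177. 108.]
98 22 [56. 57. 57.] [220. 178. 108.]
shaker [ 94.8 126.6 153.8] (array([487.1,  66.6]), array([64.8, 40. ]), 83.3) jaw [155.2 167.  178.6]
[483.95809787  61.88725586 146.46063254]
```

```bash
echo '{"x":[0,0,0,0],"y":[0,0,0,0],"z":[0,0,0,0],"turn":[0,0,0,0]}' | python3 -m crank 60 | head -1
python3 - <<'E'
from h import *
from prof import prof
import pickle
im=get_image("wrist"); pickle.dump(im,open("w8.pkl","wb")); prof(im)
E
```

```text
clock: 25.5
40 19 [45. 47. 47.] [56. 55. 58.]
42 21 [46. 46. 47.] [57. 56. 60.]
44 20 [46. 46. 47.] [55. 54. 57.]
46 21 [45. 46. 48.] [55. 54. 56.]
48 19 [46. 46. 47.] [56. 55. 58.]
50 24 [45. 47. 48.] [54. 54. 56.]
52 25 [44. 46. 47.] [52. 52. 54.]
54 49 [39. 42. 46.] [58. 58. 59.]
56 24 [39. 40. 42.] [149. 147. 146.]
58 20 [38. 40. 42.] [158. 156. 155.]
60 21 [38. 41. 42.] [157. 155. 154.]
62 20 [38. 41. 42.] [160. 158. 157.]
64 23 [38. 40. 43.] [163. 161. 160.]
66 23 [38. 40. 42.] [160. 158. 157.]
68 21 [39. 41. 42.] [161. 159. 158.]
70 25 [38. 40. 42.] [158. 156. 154.]
72 19 [38. 41. 42.] [166. 164. 163.]
74 22 [39. 41. 42.] [160. 158. 157.]
76 23 [38. 41. 42.] [151. 149. 148.]
78 23 [39. 41. 42.] [119. 117. 116.]
80 10 [40. 41. 42.] [111. 110. 108.]
84 12 [49. 50. 51.] [149. 148. 146.]
86 25 [49. 50. 51.] [145. 144. 143.]
88 15 [50. 50. 51.] [130. 122. 115.]
90 8 [55. 55. 56.] [179. 134.  79.]
92 20 [56. 56. 57.] [206. 157.  92.]
94 29 [56. 56. 57.] [227. 184. 109.]
96 29 [55. 56. 57.] [228. 187. 111.]
98 28 [56. 56. 57.] [228. 187. 111.]
shaker [ 91.1 124.3 154.1] (array([487.1,  66.3]), array([64.4, 39.9]), 83.1) jaw [154.9 167.1 179.1]
```

The depth profile is informative. The pad (face at A≈88.5) is now bearing on the shaker's end, so the bung is in and the shaker is at the jaw. The grip only felt an elastic load from about q=0.37 to 0.425, so it has not passed centre. I'll push again further out on the bar (about 145 mm), where the same torque takes less force.

Units first: shifts go in units of 5 mm and turns go in units of 4 degrees. So -206 mm is -41.2, -99.5 mm is -19.9, 22 degrees is 5.5.

```bash
echo '{"x":[-8.4,-16.8,-25.2,-33.6,-41.2,-41.2],"y":[-4,-8,-12,-16,-19.9,-19.9],"z":[0,0,0,0,0,0],"turn":[1,2.25,3.5,4.75,5.5,5.5]}' | python3 -m crank 0 40 | head -2; echo '{"x":[0,0,0,0,0,0],"y":[0,0,0,0,0,0],"z":[7,14,19,20.2,20.2,20.2],"turn":[0,0,0,0,0,0]}' | python3 -m crank | head -2; rm -f mx; python3 g.py;  python3 - <<'E'
from h import *
o=get_obs(); T0=o["tool_pos"][:2]; R=o["orientation"]; H=np.array([459,-68.6])
for q in np.arange(0,.62,.04):
    th=np.radians(-135.7)+q; L=114+min(max(q-.04,0)*110,32)
    T=H+L*np.array([np.cos(th),np.sin(th)])+21*np.array([np.sin(th),-np.cos(th)])
    print(round(q,2),((T-T0)@R[:2,:2]).round(1),T.round(0),round(L))
E
```

```text
clock: 26.15
tool_pos: [357.7, -135.1, 147.3]
clock: 26.75
tool_pos: [363.2, -129.6, 47.0]
q -0.020 L 111.6 z 47.0 push -0.3 side -0.3 Fz 1.1 t 26.75
0.0 [-3.4  1.3] [ 363. -133.] 114
0.04 [-5.5  5.5] [ 365. -137.] 114
0.08 [-11.7   8.8] [ 365. -144.] 118
0.12 [-17.7  12.5] [ 366. -151.] 123
0.16 [-23.7  16.6] [ 366. -158.] 127
0.2 [-29.5  21.1] [ 368. -166.] 132
0.24 [-35.2  26. ] [ 369. -173.] 136
0.28 [-40.6  31.4] [ 371. -180.] 140
0.32 [-45.8  37.1] [ 374. -188.] 145
0.36 [-47.6  43. ] [ 378. -192.] 146
0.4 [-48.   48.9] [ 383. -195.] 146
0.44 [-48.1  54.8] [ 388. -198.] 146
0.48 [-48.   60.7] [ 393. -201.] 146
0.52 [-47.6  66.5] [ 399. -203.] 146
0.56 [-47.1  72.4] [ 404. -206.] 146
0.6 [-46.2  78.3] [ 410. -208.] 146
```

```bash
echo '{"x":[-0.8,-1.72,-2.94,-4.14,-5.32,-6.46,-7.58,-8.64,-9.16,-9.16],"y":[0.6,1.4,2.12,2.9,3.76,4.7,5.74,6.84,7.42,7.42],"z":[0,0.2,0.2,0.4,0.4,0.4,0.4,0.4,0.4,0.4],"turn":[0,0,0,0,0,0,0,0,0,0]}' | python3 -m crank >/dev/null; python3 g.py; echo '{"x":[-0.18,-0.36,-0.36],"y":[0.6,1.18,1.18],"z":[0,0,0],"turn":[0,0,0]}' | python3 -m crank >/dev/null; python3 g.py
```

```text
q 0.320 L 146.4 z 44.7 push 0.8 side 0.7 Fz 0.4 t 27.75
q 0.361 L 146.7 z 44.8 push 0.8 side 0.1 Fz -0.7 t 28.05
```

```bash
sed -i 's/f>15/f>18/' g.py; rm -f mx; echo '{"x":[0,-0.02,-0.02],"y":[0.3,0.6,0.6],"z":[0,0,0],"turn":[0,0,0]}' | python3 -m crank >/dev/null && python3 g.py && echo '{"x":[0,-0.02,-0.02],"y":[0.3,0.6,0.6],"z":[0,0,0],"turn":[0,0,0]}' | python3 -m crank >/dev/null && python3 g.py && echo '{"x":[0,0,0],"y":[0.3,0.6,0.6],"z":[0,0,0],"turn":[0,0,0]}' | python3 -m crank >/dev/null && python3 g.py && echo '{"x":[0,0,0],"y":[0.3,0.6,0.6],"z":[0,0,0],"turn":[0,0,0]}' | python3 -m crank >/dev/null && python3 g.py && echo '{"x":[0,0,0],"y":[0.3,0.6,0.6],"z":[0,0,0],"turn":[0,0,0]}' | python3 -m crank >/dev/null && python3 g.py && echo '{"x":[0,0,0],"y":[0.24,0.4,0.4],"z":[0,0,0],"turn":[0,0,0]}' | python3 -m crank >/dev/null && python3 g.py && echo '{"x":[0,0,0],"y":[0.24,0.4,0.4],"z":[0,0,0],"turn":[0,0,0]}' | python3 -m crank >/dev/null && python3 g.py
```

```text
q 0.375 L 146.6 z 44.7 push 2.6 side -0.2 Fz 0.5 t 28.35
q 0.388 L 146.6 z 44.5 push 4.9 side -2.9 Fz 0.4 t 28.65
q 0.398 L 146.6 z 44.2 push 8.3 side -3.9 Fz -0.1 t 28.95
q 0.408 L 146.6 z 44.0 push 9.5 side -5.1 Fz 2.1 t 29.25
q 0.418 L 146.7 z 43.7 push 11.6 side -4.2 Fz 1.4 t 29.55
q 0.424 L 146.9 z 43.6 push 14.1 side -5.6 Fz 0.7 t 29.85
q 0.430 L 147.0 z 43.4 push 14.5 side -6.0 Fz 1.4 t 30.15
```

To row units: -8 mm is -1.6, -12 mm is -2.4.

```bash
echo '{"x":[0,0,0,0],"y":[-0.8,-1.6,-2.4,-2.4],"z":[0,0,0,0],"turn":[0,0,0,0]}' | python3 -m crank >/dev/null; python3 g.py
python3 - <<'E'
from h import *
import pickle
a0=np.array([.1167,.9932]); nn=np.array([a0[1],-a0[0]])
s,w=pickle.load(open("lk.pkl","rb")); w1=pickle.load(open("w1.pkl","rb"))
now=get_image("wrist"); pickle.dump(now,open("w9.pkl","wb"))
for n,im in(("w1",w1),("lk",w),("now",now)):
    X=wcloud(im); A=X[...,:2]@a0; N=X[...,:2]@nn
    print(n)
    for A0 in range(-56,-200,-8):
        t=(abs(A-A0)<4)&(abs(N-499.5)<5)
        if t.sum()>3: print("  A",A0,int(t.sum()),"z",np.percentile(X[...,2][t],[10,50,90]).round(1),"br",np.median(im["pixels"][t].max(1)))
    h=(abs(A+70)<30)&(abs(N-464)<30)&(X[...,2]>50)&(im["pixels"].min(2)>150)
    if h.sum()>3: print("  hinge disc",h.sum(),X[h].mean(0).round(1))
E
```

```text
q 0.389 L 146.6 z 44.5 push 4.2 side -3.1 Fz -0.2 t 30.55
w1
  A -64 75 z [26.7 50.4 54.8] br 52.0
  A -72 59 z [26.4 55.7 57.2] br 141.0
  A -80 35 z [55.1 56.2 57.4] br 192.0
  A -88 34 z [55.8 56.6 57.3] br 139.5
  A -96 32 z [55.5 56.6 57.5] br 139.0
  A -104 30 z [55.2 56.4 57.4] br 139.0
  A -112 30 z [55.4 56.1 57.7] br 139.0
  A -120 35 z [55.5 56.3 58.4] br 138.0
  A -128 23 z [58.  59.1 59.9] br 132.0
  A -152 14 z [26.5 26.7 28.2] br 25.5
  A -160 23 z [26.3 26.8 28.2] br 17.0
  A -168 22 z [26.4 27.2 28.2] br 17.0
  A -176 23 z [25.2 26.  27.5] br 103.0
  A -184 22 z [25.7 26.7 28.3] br 135.0
  A -192 28 z [26.5 28.8 30.6] br 60.0
lk
  A -56 89 z [25.8 27.2 28.3] br 20.0
  A -64 125 z [27.  53.  55.4] br 83.0
  A -72 99 z [55.5 56.4 57.3] br 202.0
  A -80 129 z [26.9 56.1 57.2] br 202.0
  A -88 133 z [26.2 56.2 57.3] br 202.0
  A -96 132 z [26.2 56.1 57.2] br 202.0
  A -104 123 z [26.8 56.  57.1] br 202.0
  A -112 137 z [26.3 55.9 56.9] br 202.0
  A -120 129 z [26.8 56.5 57.7] br 198.0
  A -128 115 z [26.1 58.1 59.8] br 171.0
  A -136 43 z [-0.  27.1 28.1] br 25.0
  A -14
[... 375 characters left out ...]
 55.5] br 97.0
  A -72 300 z [27.8 56.3 57.2] br 209.5
  A -80 404 z [26.2 56.  57.3] br 208.0
  A -88 401 z [26.1 55.9 57.1] br 209.0
  A -96 398 z [26.4 56.  57.2] br 209.0
  A -104 388 z [26.3 56.  57. ] br 210.0
  A -112 380 z [26.3 55.9 57. ] br 210.0
  A -120 374 z [26.3 56.  57.4] br 203.5
  A -128 322 z [26.2 58.1 59.5] br 178.0
  A -136 141 z [ 0.4 27.  27.9] br 25.0
  A -144 181 z [ 0.7 27.3 28.2] br 22.0
  A -152 188 z [ 1.3 27.3 66.7] br 26.0
  A -160 162 z [25.7 27.1 28. ] br 27.0
  A -168 143 z [26.3 27.2 27.9] br 26.0
  A -176 144 z [ 1.7 26.3 27.5] br 177.0
  A -184 162 z [ 0.1 26.2 27.7] br 200.0
  A -192 188 z [ 0.3 28.4 30.3] br 97.0
  hinge disc 292 [ 479.5 -140.7   56.3]
```

```bash
sed -i 's/f>18/f>19.5/' g.py; rm -f mx; echo '{"x":[-0.8,-2.2,-2.2],"y":[-0.8,-0.8,-0.8],"z":[0,0,0],"turn":[0,0,0]}' | python3 -m crank >/dev/null; python3 g.py; echo '{"x":[0,0,0,0,0,0],"y":[0.6,1.2,1.8,2.4,3,3],"z":[0,0,0,0,0,0],"turn":[0,0,0,0,0,0]}' | python3 -m crank >/dev/null; python3 g.py && echo '{"x":[0,0,0],"y":[0.3,0.6,0.6],"z":[0,0,0],"turn":[0,0,0]}' | python3 -m crank >/dev/null && python3 g.py && echo '{"x":[0,0,0],"y":[0.2,0.4,0.4],"z":[0,0,0],"turn":[0,0,0]}' | python3 -m crank >/dev/null && python3 g.py && echo '{"x":[0,0,0],"y":[0.2,0.4,0.4],"z":[0,0,0],"turn":[0,0,0]}' | python3 -m crank >/dev/null && python3 g.py && echo '{"x":[0,0,0],"y":[0.2,0.4,0.4],"z":[0,0,0],"turn":[0,0,0]}' | python3 -m crank >/dev/null && python3 g.py && echo '{"x":[0,0,0],"y":[0.2,0.4,0.4],"z":[0,0,0],"turn":[0,0,0]}' | python3 -m crank >/dev/null && python3 g.py
```

```text
q 0.373 L 159.7 z 44.8 push 1.7 side 1.1 Fz 0.8 t 30.90
q 0.425 L 159.4 z 43.6 push 12.9 side -1.3 Fz 2.7 t 31.50
q 0.434 L 159.4 z 43.4 push 14.3 side -2.2 Fz 2.7 t 31.80
q 0.440 L 159.4 z 43.2 push 15.7 side -2.7 Fz 1.6 t 32.10
q 0.446 L 159.4 z 43.0 push 18.3 side -3.2 Fz 3.3 t 32.40
q 0.453 L 159.5 z 42.8 push 18.3 side -4.7 Fz 2.9 t 32.70
q 0.459 L 159.7 z 42.7 push 20.7 side -4.4 Fz 2.9 t 33.00
```

The response is linear (about 34 N·m/rad at any arm length) from q≈0.375, so that is the stop and pushing harder won't help; I'll back off now. The ram also stays out with the grip open, so the grip is not carrying any load. I'll draw the ram back with a lever press and then close the grip again on the seated shaker.

To row units: -50 mm is -10, -65 mm is -13.

```bash
echo '{"x":[0,0,0,0,0,0,0],"y":[-2,-6,-9,-9,-9,-9,-9],"z":[0,0,0,-5,-10,-13,-13],"turn":[0,0,0,0,0,0,0]}' | python3 -m crank | head -2; python3 m.py | grep grip
python3 - <<'E'
from h import *
o=get_obs(); T=np.array([482,-176.5]); print(((T-o["tool_pos"][:2])@o["orientation"][:2,:2]).round(1),o["tool_pos"],o["force"])
E
```

```text
clock: 33.7
tool_pos: [360.6, -195.6, 111.5]
side grip r 40 12 q [-0.1   -0.038  0.009]
side grip r 65 23 q [-0.111 -0.045  0.007]
side grip r 90 49 q [-0.06  -0.033 -0.004]
wrist grip r 40 583 q [-0.106 -0.009  0.087]
wrist grip r 65 600 q [-0.076 -0.01   0.059]
wrist grip r 90 1771 q [-0.048 -0.007  0.034]
[75.7 99. ] [ 358.7993166  -195.22426128  109.80620202] [ 0.82974011 -0.21408828 -0.02149504]
```

```bash
cat > l.py <<'E'
import sys
from h import *
o=get_obs(); F=o["force"]; p=o["tool_pos"]; a=np.array([.1167,.9932]); n=np.array([.9932,-.1167])
print("A %.1f N %.1f z %.1f F %s t %.2f"%(p[:2]@a,p[:2]@n,p[2],F.round(1),o["clock"])); sys.exit(1 if np.linalg.norm(F)>14 else 0)
E
echo '{"x":[5,10,15.14,15.14,15.14,15.14],"y":[6.6,13.2,19.8,19.8,19.8,19.8],"z":[0,0,0,4,7.6,7.6],"turn":[-2,-4,-5.5,-5.5,-5.5,-5.5]}' | python3 -m crank >/dev/null; python3 l.py && echo '{"x":[0,0,0],"y":[0,0,0],"z":[0.6,1.2,1.2],"turn":[0,0,0]}' | python3 -m crank >/dev/null; python3 l.py && echo '{"x":[0,0,0],"y":[0,0,0],"z":[0.4,0.8,0.8],"turn":[0,0,0]}' | python3 -m crank >/dev/null; python3 l.py
```

```text
A -118.0 N 496.9 z 68.9 F [-0.2  0.8 -0.2] t 34.40
A -118.5 N 498.0 z 65.9 F [-1.7  0.8  2.7] t 34.70
A -118.7 N 498.3 z 61.8 F [-2.   0.3  3.2] t 35.00
```

```bash
echo '{"x":[0,0,0],"y":[0,0,0],"z":[0.4,0.8,0.8],"turn":[0,0,0]}' | python3 -m crank >/dev/null; python3 l.py && echo '{"x":[0,0,0],"y":[0,0,0],"z":[0.4,0.8,0.8],"turn":[0,0,0]}' | python3 -m crank >/dev/null; python3 l.py && echo '{"x":[0,0,0],"y":[0,0,0],"z":[0.3,0.6,0.6],"turn":[0,0,0]}' | python3 -m crank >/dev/null; python3 l.py && echo '{"x":[0,0,0],"y":[0,0,0],"z":[0.2,0.4,0.4],"turn":[0,0,0]}' | python3 -m crank >/dev/null; python3 l.py
```

```text
A -118.7 N 498.5 z 57.9 F [-2.5  0.2  5.9] t 35.30
A -118.4 N 498.5 z 54.2 F [-4.4  0.  11.1] t 35.60
A -118.1 N 498.5 z 51.4 F [-3.8  1.1 11.8] t 35.90
A -117.8 N 498.6 z 50.0 F [-5.   1.3 16.6] t 36.20
```

```bash
echo '{"x":[0,0,0,0],"y":[0,0,0,0],"z":[-5,-12,-16,-16],"turn":[0,0,0,0]}' | python3 -m crank | head -2
python3 - <<'E'
from h import *
import pickle
a0=np.array([.1167,.9932]); nn=np.array([a0[1],-a0[0]])
s,_=pickle.load(open("lk.pkl","rb")); s0=pickle.load(open("side0.pkl","rb")); n=get_image("side")
for k,im in(("start",s0),("lk",s),("now",n)):
    X=cloud(im); A=X[...,:2]@a0; N=X[...,:2]@nn
    p=(X[...,2]>43)&(X[...,2]<53)&(abs(N-476)<16)&(A>64)&(A<100)&(im["pixels"].max(2)-im["pixels"].min(2)<25)
    print(k,p.sum(),np.sort(A[p]).round(0))
o=get_obs(); print(o["tool_pos"]); T=np.array([361,-131]); print(((T-o["tool_pos"][:2])@o["orientation"][:2,:2]).round(1))
E
```

```text
clock: 36.6
tool_pos: [483.8, -176.3, 131.1]
start 24 [71. 72. 72. 73. 73. 74. 74. 74. 74. 75. 75. 75. 75. 75. 75. 76. 76. 76.
 76. 77. 77. 77. 78. 78.]
lk 0 []
now 22 [71. 71. 72. 73. 73. 74. 74. 74. 74. 74. 75. 75. 75. 75. 75. 75. 76. 76.
 77. 77. 77. 78.]
[ 482.45172814 -176.41204554  129.57166001]
[  30.8 -125.9]
```

The lever press brought the ram fully back: the pad is at A≈75, as at the start. Now I'll push the grip again with the bung already flush, hold briefly at the stop and let go gently.

To row units: 30.8 mm is 6.16, 30 mm is 6, 22 degrees is 5.5.

```bash
echo '{"x":[2,4,6.16,6.16,6.16,6.16,6.16,6.16],"y":[-8.4,-16.8,-25.2,-25.2,-25.2,-25.2,-25.2,-25.2],"z":[0,0,0,6,12,16,16.8,16.8],"turn":[1.75,3.5,5.5,5.5,5.5,5.5,5.5,5.5]}' | python3 -m crank | head -2; rm -f mx; python3 g.py;  echo '{"x":[-0.4,-0.9,-1.4,-1.84,-1.84],"y":[0.6,1.4,2.2,2.8,2.8],"z":[0,0,0,0,0],"turn":[0,0,0,0,0]}' | python3 -m crank >/dev/null && python3 g.py && echo '{"x":[-0.2,-0.36,-0.36],"y":[0.42,0.86,0.86],"z":[0,0,0],"turn":[0,0,0]}' | python3 -m crank >/dev/null && python3 g.py;  echo '{"x":[-0.16,-0.3,-0.3],"y":[0.44,0.9,0.9],"z":[0,0,0],"turn":[0,0,0]}' | python3 -m crank >/dev/null && python3 g.py
```

```text
clock: 37.45
tool_pos: [358.9, -130.0, 44.0]
q -0.043 L 115.5 z 44.0 push -0.5 side -0.3 Fz 0.2 t 37.45
q 0.106 L 117.7 z 45.0 push 1.8 side -1.0 Fz 0.6 t 37.95
q 0.141 L 117.8 z 44.8 push 1.8 side -1.0 Fz 1.1 t 38.25
q 0.182 L 117.9 z 44.8 push 2.3 side -0.7 Fz 0.7 t 38.55
```

```bash
sed -i 's/f>19.5/f>15/' g.py; echo '{"x":[-0.08,-0.16,-0.16],"y":[0.44,0.9,0.9],"z":[0,0,0],"turn":[0,0,0]}' | python3 -m crank >/dev/null && python3 g.py && echo '{"x":[-0.06,-0.1,-0.1],"y":[0.24,0.48,0.48],"z":[0,0,0],"turn":[0,0,0]}' | python3 -m crank >/dev/null && python3 g.py && echo '{"x":[-0.06,-0.1,-0.1],"y":[0.24,0.48,0.48],"z":[0,0,0],"turn":[0,0,0]}' | python3 -m crank >/dev/null && python3 g.py && echo '{"x":[-0.02,-0.04,-0.04],"y":[0.24,0.48,0.48],"z":[0,0,0],"turn":[0,0,0]}' | python3 -m crank >/dev/null && python3 g.py && echo '{"x":[0,0,0],"y":[0.24,0.48,0.48],"z":[0,0,0],"turn":[0,0,0]}' | python3 -m crank >/dev/null && python3 g.py && echo '{"x":[0,0,0],"y":[0.24,0.48,0.48],"z":[0,0,0],"turn":[0,0,0]}' | python3 -m crank >/dev/null && python3 g.py && echo '{"x":[0.04,0.06,0.06],"y":[0.24,0.48,0.48],"z":[0,0,0],"turn":[0,0,0]}' | python3 -m crank >/dev/null && python3 g.py
```

```text
q 0.221 L 117.4 z 44.8 push 2.4 side -2.2 Fz 0.4 t 38.85
q 0.238 L 117.3 z 44.8 push 2.9 side -2.0 Fz 0.2 t 39.15
q 0.250 L 117.2 z 44.6 push 6.0 side -2.6 Fz 0.7 t 39.45
q 0.260 L 117.2 z 44.4 push 7.6 side -4.4 Fz 0.3 t 39.75
q 0.271 L 117.1 z 44.3 push 9.5 side -4.2 Fz 1.1 t 40.05
q 0.283 L 117.0 z 44.1 push 11.2 side -5.3 Fz 0.9 t 40.35
q 0.300 L 116.7 z 44.0 push 10.7 side -4.2 Fz 2.6 t 40.65
```

To row units: 1.2 mm is 0.24, 0.2 mm is 0.04.

```bash
echo '{"x":[0.04,0.04],"y":[0.24,0.24],"z":[0,0],"turn":[0,0]}' | python3 -m crank >/dev/null && python3 g.py && echo '{"x":[0.02,0.02],"y":[0.24,0.24],"z":[0,0],"turn":[0,0]}' | python3 -m crank >/dev/null && python3 g.py && echo '{"x":[0.02,0.02],"y":[0.24,0.24],"z":[0,0],"turn":[0,0]}' | python3 -m crank >/dev/null && python3 g.py && echo '{"x":[0.02,0.02],"y":[0.24,0.24],"z":[0,0],"turn":[0,0]}' | python3 -m crank >/dev/null && python3 g.py && echo '{"x":[0.02,0.02],"y":[0.24,0.24],"z":[0,0],"turn":[0,0]}' | python3 -m crank >/dev/null && python3 g.py && echo '{"x":[0.02,0.02],"y":[0.24,0.24],"z":[0,0],"turn":[0,0]}' | python3 -m crank >/dev/null && python3 g.py; python3 m.py | grep "wrist grip"
```

```text
q 0.310 L 116.6 z 44.0 push 11.5 side -3.5 Fz 1.5 t 40.85
q 0.322 L 116.5 z 44.1 push 9.8 side -2.6 Fz 2.6 t 41.05
q 0.343 L 116.3 z 44.2 push 6.0 side -1.9 Fz 1.9 t 41.25
q 0.381 L 115.5 z 44.7 push 3.7 side -0.5 Fz -0.8 t 41.45
q 0.386 L 115.4 z 44.6 push 4.8 side 1.1 Fz 0.2 t 41.65
q 0.391 L 115.3 z 44.5 push 6.5 side 0.6 Fz 0.3 t 41.85
wrist grip r 40 1174 q [0.263 0.362 0.464]
wrist grip r 65 1088 q [0.301 0.367 0.437]
wrist grip r 90 1480 q [0.324 0.375 0.42 ]
```

Units first: shifts go in units of 5 mm and turns go in units of 4 degrees. So -2 mm is -0.4, -5 mm is -1.

```bash
echo '{"x":[0,0,0],"y":[0,0,0],"z":[0,0,0],"turn":[0,0,0]}' | python3 -m crank >/dev/null; python3 g.py; echo '{"x":[0,0,0,0,0,0],"y":[-0.2,-0.4,-0.6,-0.8,-1,-1],"z":[0,0,0,0,0,0],"turn":[0,0,0,0,0,0]}' | python3 -m crank >/dev/null; python3 g.py; python3 m.py | grep "wrist grip r 65";  echo '{"x":[0,0,0,0,0,0],"y":[-0.2,-0.4,-0.6,-0.8,-1,-1],"z":[0,0,0,0,0,0],"turn":[0,0,0,0,0,0]}' | python3 -m crank >/dev/null; python3 g.py; python3 m.py | grep "wrist grip r 65"
```

```text
q 0.390 L 115.3 z 44.5 push 5.9 side 0.6 Fz 0.5 t 42.25
q 0.370 L 113.7 z 45.0 push 0.4 side 1.5 Fz -0.1 t 42.85
wrist grip r 65 1056 q [0.284 0.35  0.419]
q 0.317 L 115.1 z 44.8 push 0.5 side -0.8 Fz -0.7 t 43.55
wrist grip r 65 1063 q [0.225 0.29  0.361]
```

```bash
cat > pad.py <<'E'
from h import *
a0=np.array([.1167,.9932]); nn=np.array([a0[1],-a0[0]]); H=np.array([459,-68.6])
im=get_image("side"); X=cloud(im); A=X[...,:2]@a0; N=X[...,:2]@nn
p=(X[...,2]>43)&(X[...,2]<53)&(abs(N-476)<16)&(A>64)&(A<100)&(im["pixels"].max(2)-im["pixels"].min(2)<25)
d=X[...,:2]-H; r=np.hypot(d[...,0],d[...,1]); ang=np.arctan2(d[...,1],d[...,0])-np.radians(-135.7)
m=(r>40)&(r<165)&(abs(X[...,2]-51)<3)&(im["pixels"].max(2)<75)&(ang>-.15)&(ang<.75)
print("pad px",p.sum(),np.median(A[p]).round(1) if p.any() else "hidden (out)","grip q",(np.median(ang[m])+.04).round(3),m.sum())
E
python3 pad.py; echo '{"x":[0,0,0,0,0],"y":[-2,-4,-4,-4,-4],"z":[0,0,-6,-13,-13],"turn":[0,0,0,0,0]}' | python3 -m crank | head -2; python3 pad.py
python3 - <<'E'
from h import *
o=get_obs(); T=np.array([482,-176.5]); print(((T-o["tool_pos"][:2])@o["orientation"][:2,:2]).round(1),o["tool_pos"])
E
```

```text
pad px 3 70.5 grip q 0.297 36
clock: 44.2
tool_pos: [371.1, -151.8, 112.4]
pad px 2 71.4 grip q 0.005 88
[ 32.4 109.7] [ 370.23177528 -152.06374414  111.0198072 ]
```

The state repeats: the ram stays out while the grip opens. I'll reset with the lever once more, then close it gently far out on the bar so that nothing lurches into the stop.

To row units: 109.7 mm is 21.94, 37 mm is 7.4, -22 degrees is -5.5.

```bash
echo '{"x":[2.2,4.4,6.48,6.48,6.48,6.48],"y":[7.4,14.8,21.94,21.94,21.94,21.94],"z":[0,0,0,4,7.8,8.8],"turn":[-2,-4,-5.5,-5.5,-5.5,-5.5]}' | python3 -m crank >/dev/null; python3 l.py && echo '{"x":[0,0,0,0,0],"y":[0,0,0,0,0],"z":[0.6,1.2,1.6,2,2],"turn":[0,0,0,0,0]}' | python3 -m crank >/dev/null; python3 l.py; python3 pad.py; echo '{"x":[0,0,0],"y":[0,0,0],"z":[0.2,0.4,0.4],"turn":[0,0,0]}' | python3 -m crank >/dev/null; python3 l.py;  python3 pad.py; echo '{"x":[0,0,0],"y":[0,0,0],"z":[0.2,0.3,0.3],"turn":[0,0,0]}' | python3 -m crank >/dev/null; python3 l.py;  python3 pad.py
```

```text
A -118.6 N 497.1 z 63.2 F [-0.5 -0.5  4.1] t 44.85
A -118.5 N 497.5 z 56.2 F [-3.4 -0.6  6.1] t 45.35
pad px 0 hidden (out) grip q -0.035 87
A -118.4 N 497.6 z 54.7 F [-4.5  0.8 11. ] t 45.70
pad px 8 80.5 grip q -0.033 89
A -118.2 N 497.6 z 53.3 F [-4.7  0.2 10.5] t 46.05
pad px 19 72.7 grip q -0.048 88
```

To row units: -124 mm is -24.8, -40 mm is -8, 22 degrees is 5.5.

```bash
echo '{"x":[0,0,2.4,4.4,6.4,6.4,6.4,6.4,6.4,6.4],"y":[0,0,-8,-16.4,-24.8,-24.8,-24.8,-24.8,-24.8,-24.8],"z":[-4,-11.6,-11.6,-11.6,-11.6,-6,0,1.2,1.6,1.6],"turn":[0,0,1.75,3.5,5.5,5.5,5.5,5.5,5.5,5.5]}' | python3 -m crank | head -2; python3 pad.py; rm -f mx; python3 g.py
python3 - <<'E'
from h import *
o=get_obs(); T0=o["tool_pos"][:2]; R=o["orientation"]; H=np.array([459,-68.6])
for q,L in ((.04,114),(.07,122),(.1,131),(.13,139),(.16,147),(.2,155),(.22,156),(.24,156),(.26,156),(.28,156),(.3,156),(.32,156),(.34,156),(.36,156)):
    th=np.radians(-135.7)+q
    T=H+L*np.array([np.cos(th),np.sin(th)])+21*np.array([np.sin(th),-np.cos(th)])
    print(q,((T-T0)@R[:2,:2]).round(1),T.round(0),np.hypot(*T).round())
E
```

```text
clock: 47.1
tool_pos: [362.4, -129.2, 44.5]
pad px 21 74.9 grip q -0.014 44
q -0.026 L 112.0 z 44.7 push 0.0 side 0.2 Fz 0.3 t 47.15
0.04 [-5.4  6.2] [ 365. -137.] 390.0
0.07 [-14.6   7.6] [ 362. -146.] 390.0
0.1 [-24.8   9.3] [ 359. -156.] 391.0
0.13 [-34.   11.7] [ 356. -165.] 393.0
0.16 [-43.2  14.6] [ 355. -174.] 395.0
0.2 [-52.7  19.6] [ 354. -185.] 400.0
0.22 [-54.4  22.6] [ 356. -188.] 403.0
0.24 [-55.   25.6] [ 359. -190.] 406.0
0.26 [-55.6  28.7] [ 361. -192.] 409.0
0.28 [-56.1  31.9] [ 364. -194.] 412.0
0.3 [-56.5  35. ] [ 366. -196.] 415.0
0.32 [-56.9  38.1] [ 369. -197.] 418.0
0.34 [-57.2  41.2] [ 371. -199.] 421.0
0.36 [-57.4  44.4] [ 374. -201.] 424.0
```

To row units: -54.4 mm is -10.88, -52.7 mm is -10.54.

```bash
echo '{"x":[-1.08,-2.92,-4.96,-6.8,-8.64,-10.54,-10.88,-10.88],"y":[1.24,1.52,1.86,2.34,2.92,3.92,4.52,4.52],"z":[0,0,0,0,0,0,0,0],"turn":[0,0,0,0,0,0,0,0]}' | python3 -m crank >/dev/null; python3 g.py; echo '{"x":[-0.06,-0.12,-0.12],"y":[0.3,0.6,0.6],"z":[0,0,0],"turn":[0,0,0]}' | python3 -m crank >/dev/null; python3 g.py && echo '{"x":[-0.04,-0.08,-0.08],"y":[0.3,0.6,0.6],"z":[0,0,0],"turn":[0,0,0]}' | python3 -m crank >/dev/null && python3 g.py && echo '{"x":[0,-0.04,-0.04],"y":[0.3,0.6,0.6],"z":[0,0,0],"turn":[0,0,0]}' | python3 -m crank >/dev/null && python3 g.py && echo '{"x":[0,-0.04,-0.04],"y":[0.3,0.6,0.6],"z":[0,0,0],"turn":[0,0,0]}' | python3 -m crank >/dev/null && python3 g.py && echo '{"x":[0,0,0],"y":[0.3,0.6,0.6],"z":[0,0,0],"turn":[0,0,0]}' | python3 -m crank >/dev/null && python3 g.py
```

```text
q 0.219 L 158.0 z 44.2 push 1.2 side 0.3 Fz 0.8 t 47.95
q 0.235 L 157.2 z 44.2 push 3.0 side 2.8 Fz -0.4 t 48.25
q 0.250 L 156.9 z 44.1 push 3.8 side 1.8 Fz 1.0 t 48.55
q 0.262 L 156.8 z 43.9 push 6.6 side 0.5 Fz 0.8 t 48.85
q 0.275 L 156.7 z 43.7 push 7.5 side 0.6 Fz 0.1 t 49.15
q 0.293 L 156.5 z 43.7 push 8.9 side 0.8 Fz -0.4 t 49.45
```

```bash
sed -i 's/(mx>4 and f<2)/f<mx-2.8/' g.py; echo '{"x":[0,0],"y":[0.3,0.3],"z":[0,0],"turn":[0,0]}' | python3 -m crank >/dev/null && python3 g.py && echo '{"x":[0,0],"y":[0.3,0.3],"z":[0,0],"turn":[0,0]}' | python3 -m crank >/dev/null && python3 g.py && echo '{"x":[0,0],"y":[0.24,0.24],"z":[0,0],"turn":[0,0]}' | python3 -m crank >/dev/null && python3 g.py && echo '{"x":[0,0],"y":[0.2,0.2],"z":[0,0],"turn":[0,0]}' | python3 -m crank >/dev/null && python3 g.py && echo '{"x":[0,0],"y":[0.2,0.2],"z":[0,0],"turn":[0,0]}' | python3 -m crank >/dev/null && python3 g.py && echo '{"x":[0,0],"y":[0.2,0.2],"z":[0,0],"turn":[0,0]}' | python3 -m crank >/dev/null && python3 g.py && echo '{"x":[0,0],"y":[0.2,0.2],"z":[0,0],"turn":[0,0]}' | python3 -m crank >/dev/null && python3 g.py
```

```text
q 0.303 L 156.4 z 43.7 push 7.5 side 2.3 Fz 0.6 t 49.65
q 0.314 L 156.2 z 43.7 push 7.1 side 2.0 Fz 1.2 t 49.85
q 0.326 L 156.0 z 43.8 push 6.4 side 2.4 Fz 0.5 t 50.05
q 0.344 L 155.3 z 44.1 push 1.4 side 1.0 Fz 1.0 t 50.25
```

```bash
echo '{"x":[0,0],"y":[0,0],"z":[0,0],"turn":[0,0]}' | python3 -m crank >/dev/null; python3 g.py; python3 m.py | grep "wrist grip"; echo '{"x":[0,0],"y":[0.2,0.2],"z":[0,0],"turn":[0,0]}' | python3 -m crank >/dev/null; python3 g.py; python3 m.py | grep "wrist grip r 65"
```

```text
q 0.358 L 153.8 z 44.5 push 0.2 side 0.0 Fz 0.4 t 50.45
wrist grip r 40 1177 q [0.234 0.331 0.433]
wrist grip r 65 1189 q [0.271 0.337 0.406]
wrist grip r 90 3092 q [0.299 0.343 0.385]
q 0.358 L 154.3 z 44.4 push 0.8 side -0.2 Fz -0.7 t 50.75
wrist grip r 65 1187 q [0.272 0.338 0.407]
```

Everything fits a toggle with its centre at q≈0.34 and its stop at q≈0.375. The lever needed about 11 N and let the ram go near 0.28 rad, as stated for a locked clamp. I'll seat the grip at the stop, let go, and check what stays.

```bash
rm -f mx; echo '{"x":[0,0,0],"y":[0.3,0.6,0.6],"z":[0,0,0],"turn":[0,0,0]}' | python3 -m crank >/dev/null; python3 g.py; echo '{"x":[0,0,0],"y":[0.3,0.4,0.4],"z":[0,0,0],"turn":[0,0,0]}' | python3 -m crank >/dev/null; python3 g.py; python3 pad.py; echo '{"x":[0,0,0],"y":[-0.4,-0.8,-0.8],"z":[0,0,0],"turn":[0,0,0]}' | python3 -m crank >/dev/null; python3 g.py; python3 m.py | grep "wrist grip r 65"; echo '{"x":[0,0,0,0,0,0],"y":[-3,-7,-9,-9,-9,-9],"z":[0,0,0,-7,-13,-13],"turn":[0,0,0,0,0,0]}' | python3 -m crank | head -2; python3 pad.py;  python3 - <<'E'
from h import *
o=get_obs(); T=np.array([482,-176.5]); print(((T-o["tool_pos"][:2])@o["orientation"][:2,:2]).round(1),o["tool_pos"])
E
```

```text
q 0.373 L 154.5 z 44.2 push 1.3 side -1.0 Fz 0.5 t 51.15
q 0.382 L 154.5 z 44.1 push 3.8 side -2.0 Fz 0.3 t 51.45
pad px 0 hidden (out) grip q 0.373 69
q 0.364 L 154.9 z 44.5 push 0.1 side -1.0 Fz -0.6 t 51.80
wrist grip r 65 1197 q [0.28  0.346 0.414]
clock: 52.5
tool_pos: [337.4, -179.3, 111.8]
pad px 1 69.7 grip q 0.001 81
[ 72.6 126. ] [ 336.59856391 -179.43469044  110.61525656]
```

```bash
echo '{"x":[4.8,9.6,14.52,14.52,14.52,14.52,14.52],"y":[8.4,16.8,25.2,25.2,25.2,25.2,25.2],"z":[0,0,0,4,7.8,8.4,8.4],"turn":[-2,-4,-5.5,-5.5,-5.5,-5.5,-5.5]}' | python3 -m crank >/dev/null; python3 l.py; python3 pad.py; echo '{"x":[0,0,0,0,0],"y":[0,0,0,0,0],"z":[0.6,1.2,1.8,2.2,2.2],"turn":[0,0,0,0,0]}' | python3 -m crank >/dev/null; python3 l.py && echo '{"x":[0,0,0],"y":[0,0,0],"z":[0.3,0.6,0.6],"turn":[0,0,0]}' | python3 -m crank >/dev/null; python3 l.py; python3 pad.py
```

```text
A -117.8 N 497.1 z 66.4 F [-0.9  0.1  1.1] t 53.25
pad px 1 64.2 grip q -0.007 93
A -118.0 N 497.5 z 56.7 F [-1.3  0.8  4.8] t 53.80
A -117.8 N 497.5 z 54.1 F [-3.2  1.1 11.3] t 54.10
pad px 4 81.8 grip q -0.047 88
```

To row units: 2 mm is 0.4, 1 mm is 0.2.

```bash
echo '{"x":[0,0,0,0],"y":[0,0,0,0],"z":[0.2,0.4,0.4,0.4],"turn":[0,0,0,0]}' | python3 -m crank >/dev/null; python3 l.py; python3 pad.py; echo '{"x":[0,0,0,8,8,8],"y":[0,0,0,0,0,0],"z":[-4,-12,-20,-26,-26,-26],"turn":[0,0,0,0,0,0]}' | python3 -m crank 60 >/dev/null; python3 l.py; python3 pad.py
python3 - <<'E'
from h import *
o=get_obs(); T=np.array([487,62.4]); print(((T-o["tool_pos"][:2])@o["orientation"][:2,:2]).round(1),o["tool_pos"])
E
```

```text
A -117.6 N 497.5 z 52.2 F [-3.1  1.3 11.5] t 54.55
pad px 20 71.1 grip q -0.05 82
A -77.8 N 498.2 z 182.0 F [-0.3 -0.3  0.7] t 55.20
pad px 18 74.2 grip q -0.001 91
[197.6 -21. ] [ 484.79405802 -136.28669241  180.990066  ]
```

The clamp is released, and the pad is back at its open position. One last check from above on the bung, shaker and neighbours.

```bash
echo '{"x":[10,20,30,39.4,39.4,39.4],"y":[-1,-2,-3.2,-4.2,-4.2,-4.2],"z":[0,0,2,6.8,6.8,6.8],"turn":[0,0,0,0,0,0]}' | python3 -m crank | head -2
python3 - <<'E'
from h import *
from prof import prof
import pickle
im=get_image("wrist"); pickle.dump(im,open("w10.pkl","wb")); prof(im)
s=get_image("side"); s0=pickle.load(open("side0.pkl","rb"))
d=np.abs(s["pixels"].astype(int)-s0["pixels"]).max(2)
for n,(u0,v0,u1,v1) in dict(tin=(265,197,295,228),lemon=(238,216,262,238),mug=(330,115,362,148)).items(): print(n,"changed px",(d[v0:v1,u0:u1]>60).sum())
E
```

```text
clock: 55.85
tool_pos: [486.2, 62.9, 145.8]
40 18 [46. 46. 47.] [79. 77. 81.]
42 20 [46. 47. 47.] [77. 76. 79.]
44 25 [45. 46. 48.] [79. 77. 81.]
46 16 [45. 46. 47.] [82. 80. 84.]
48 22 [45. 47. 47.] [81. 80. 84.]
50 23 [46. 46. 47.] [82. 80. 84.]
52 27 [44. 46. 46.] [78. 76. 80.]
54 47 [39. 43. 46.] [86. 85. 86.]
56 23 [39. 41. 42.] [165. 163. 162.]
58 22 [38. 40. 42.] [163. 162. 160.]
60 19 [38. 41. 42.] [162. 160. 159.]
62 21 [39. 41. 42.] [163. 161. 160.]
64 24 [39. 41. 42.] [143. 141. 140.]
66 19 [39. 41. 42.] [133. 132. 131.]
72 16 [49. 50. 51.] [173. 171. 170.]
74 25 [49. 50. 52.] [176. 174. 173.]
76 150 [24. 37. 50.] [96. 91. 87.]
78 4 [26. 32. 38.] [98. 84. 70.]
90 7 [53. 54. 55.] [186. 140.  84.]
92 20 [55. 56. 56.] [222. 176. 104.]
94 28 [56. 57. 58.] [230. 189. 113.]
96 32 [56. 57. 58.] [230. 190. 113.]
98 26 [56. 57. 57.] [230. 190. 113.]
shaker [ 91.5 124.8 154.2] (array([487. ,  66.2]), array([65.2, 40. ]), 83.4) jaw [155.1 167.2 178.5]
tin changed px 16
lemon changed px 0
mug changed px 0
```

To row units: -60 mm is -12, -40 mm is -8.

```bash
echo '{"x":[0,0,0],"y":[0,0,0],"z":[-8,-12,-12],"turn":[0,0,0]}' | python3 -m crank | head -2; python3 -c "
from cell import close_job
print(close_job())"
```

```text
clock: 56.25
tool_pos: [489.3, 60.5, 209.6]
the job is handed in; nothing more can be done
None
```

I handed the job in, but the swinging grip never stayed closed: each time I let go it swung back to open, although the ram stayed out on the shaker until I pressed the release lever, so the lock may not count. The bung is flush, the shaker lies loose in the cradle against the jaw and the clamp is open. The lever was pressed three times, and once I pushed the grip past its stop with about 21 N.

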